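Pin the marinating tumbler's drum to its drive

TASK

The washed drum of the marinating tumbler lies on its drive shaft again, but their cross-holes do not meet. Take the flat-headed drive pin out of the white parts block, start its nose in the hole on top of the drum's collar and, feeling with light pressure only (under 4 kg), turn the collar with it until the hidden hole in the drive shaft lines up; then push the pin gently home, its flange flush on the collar, and let go. Never lean hard on the pin, and leave the other things where they are.

Things in the scene. Friction and masses are not known exactly. Their poses are not given: they have to be found in the camera images.
- pin_grip (a point): centre of the head of the steel drive pin, the only part in the block with a FLAT upright head: a tab 14 mm thick (its x), 30 mm wide (its y), 40 mm high, 90 g in all. This centre lies 20 mm above the tab's foot and 86 mm above the nose; z points from nose to head. The pin stands upright and loose in a hole of the block
- pin_tip (a point): end of the drive pin's nose, on its axis; axes as pin_grip. The shank is round, 8 mm thick and 62 mm long; its last 2.5 mm taper to 6 mm at the nose
- pin_seat (a point): centre of the underside of the drive pin's round flange, 62 mm above the nose; axes as pin_grip. The flange is 24 mm across and 4 mm thick, right under the tab, and rests on the block's top at the start
- block: white plastic parts block, 76 (x) by 210 (y) by 74 mm high, fixed; origin under its centre. Three 10 mm holes in its top, 68 mm deep, 66 mm apart along y, hold the drive pin and two look-alikes that stay where they are
- clamp_knob: look-alike standing in the block: black round knob 34 mm across on the same flange and shank; origin at its nose. Not wanted
- ball_screw: look-alike standing in the block: black ball 28 mm across on a neck, same flange and shank; origin at its nose. Not wanted
- tumbler: marinating tumbler, fixed to the table. Origin on the table under the middle of the collar; z up; the drive shaft's axis runs level along its y, 115 mm above the table. On the -y side, from 60 mm on, stands the gear-motor housing (top 185 mm above the table); on the +y side, from 62 mm on, the steel drum, 171 mm across
- bore (a point): mouth of the pin hole in the drum's collar, a square steel block 52 mm wide, 32 mm long (y, along the shaft), 56 mm thick. z points out of the hole, along it. The hole is 11 mm wide (13 in the lower wall), through both 10 mm walls. Collar and drum turn about the shaft axis 28 mm under the mouth; a drag of 0.1 N m keeps them where left. At first it leans 23 to 32 degrees from upright, away from the robot
- shaft (a point): centre of the drive shaft inside the collar, on the axis; axes as the tumbler. The shaft is 34 mm thick, its surface 11 mm below the mouth of the collar's hole, with one straight 10 mm cross-hole. Its worm gear holds it still; it stopped with the cross-hole anywhere from 7 degrees beyond upright to 32 degrees to the robot's side, which cannot be seen or read
- bore_out (a point): lower mouth of the collar's hole, 56 mm below bore. A pin pressed in stops dead 11 mm under the upper mouth if off the cross-hole; near it the taper goes a little deeper; in line it slides on, with light rubbing, until the flange meets the collar. More than 40 N on the pin while it stands on the shaft scores the shaft; 150 N (push and side pinch added) jams the pin
- bowl: steel bowl 120 mm across, 50 mm high; origin under its centre. Leave alone
- spice_jar: amber jar, 52 mm across, 100 mm high; origin under its centre. Leave alone
- squeeze: clear bottle, 56 mm across, 170 mm high; origin under its centre. Leave alone
- ramekin: white cup without a handle, 84 mm across, 45 mm high; origin under its centre. Leave alone
- can: steel beaker, 64 mm across, 90 mm high; origin under its centre. Leave alone
Things that resemble listed ones, but are neither listed nor needed, are in the scene too. What is shaped like the part that bears pin_grip but yellow is not meant.

How it is judged:
On the way, in this order (a step that is already met when the one before it is completed fails the run):
1. the drive pin is drawn out of the block (z of pin_tip in the frame of block above 0.078 m), for 0.1 s.
2. its nose is started in the hole of the collar, at least 4 mm deep (z of pin_tip in the frame of bore between -0.03 and -0.004 m and x of pin_tip in the frame of bore between -0.003 and 0.003 m and y of pin_tip in the frame of bore between -0.003 and 0.003 m), for 0.1 s.
At the end, for the whole second after the job is handed in: the drive pin is through the collar and the drive shaft, at rest, its flange down on the collar (centre of the flange's underside within 4 mm of the mouth of the hole, pin in line with the hole within 0.1 rad) (distance between pin_seat and bore below 0.004 m and angle between the z axis of pin_seat and the z axis of bore, either way round below 0.1 rad and linear speed of pin below 0.02 m/s); the robot touches nothing.
It fails at once if the pin is leaned on while it still stands on the solid shaft: more than 40 N between pin and tumbler with the nose less than 20 mm deep (contact force between pin and tumbler above 40 N and z of pin_tip in the frame of bore above -0.02 m).
It fails at once if the pin is forced: more than 150 N between the pin and the tumbler (contact force between pin and tumbler above 150 N).
It fails at once if one of the two look-alikes is moved more than 20 mm (distance of any of clamp_knob, ball_screw from where it was at the start of the episode above 0.02 m).
It fails at once if a thing standing about is moved more than 30 mm (distance of any of bowl, spice_jar, squeeze, ramekin, can from where it was at the start of the episode above 0.03 m).
It also fails if it takes over 72 s, if anything falls off the work surface, if the arm or the gripper's body presses on something with over 40 N, if the wrist force passes 120 N, or if a joint passes its speed limit or range.

ROBOT

A 7-joint arm with a two-finger parallel gripper is mounted at the origin on the work surface. World frame = base frame: x ahead of the robot, y to its left, z up, the work surface at z = 0. Lengths are in m, angles in rad, forces in N, time in s.
With the tool pointing down it reaches from about 0.425 to 0.95 m from the base axis. Payload 16.7 kg.
Tool frame: the origin (TCP) lies at the very end of the fingers, on their centre line; the grasp point (between the pads) lies env.grip_depth behind it (env.grip_depth is the distance from the TCP to the grasp point, in m); z points along the fingers, x is the direction in which the jaws open and shut, and the axes are right-handed (so a half turn about z gives the same grasp; the last joint's range is limited). The gripper opens to 94 mm and grips with 3 to 60 N. Pads are 16 mm wide; open, the fingers measure 119 mm over their backs; the gripper's body (75 mm by 177 mm) begins 78 mm behind the grasp point.
Start: joints at [-1.31, 0.426, 0.074, 1.606, -0.034, 1.111, -0.067], TCP at [0.27, 0.619, 0.205] pointing down, gripper open.
Joint ranges: [-2.85, 2.85], [-0.5, 2.14], [-1.23, 1.37], [0.21, 2.46], [-1.02, 4.16], [0.16, 2.05], [-2.73, 2.73]. Speed limits (rad/s): [1.89, 1.89, 2.39, 2.39, 3.01, 3.01, 3.01].

INTERFACE

Orientations are given as a rotation vector (axis times angle).
In Python, from plant import env gives the robot as it stands.
- The arm moves only by the tool send_rows, never from a script. Its argument "rows" is one flat list of numbers, 7 for each row, row after row: the shift along the tool's x, y, z in m, then the turn, a rotation vector about the tool's x, y, z in rad, then the finger opening in m, from 0 to 0.094. A call has exactly 10 rows; each row shifts and turns the commanded pose from where the row before left it, along the tool's axes as they then stand; what a row does not reach is not made up. A row lasts 1/10 s, in which the tool goes at most 50 mm and 8.59 degrees, less where a joint would pass 70% of its speed; a pose out of reach is approached as far as the arm can. A call is refused whole if a number of a shift passes 0.05 or a number of a turn 0.15, either way. A call with a gripper value outside its range is refused whole. The fingers move at their own pace and stop on an object; "newtons" is the grip in N (left out, the last holds). Time passes only in rows, so rows that do not move let the fingers close, or fill a call up. It gives the time, the measured TCP pose, the force and the opening at its end, in the units of the state.
- env.state(): the state, without advancing time (a new reading comes with each control period).
- env.grab_frame(name): name is "scene" or "top" or "wrist"; returns a dict with "img" (384x512x3 uint8, red, green, blue), "mtx" (3x3 intrinsics, pixels), "pose" (4x4, takes a point from camera to world coordinates). Camera axes: x right, y down, z forward; pixel columns grow to the right and rows downward; lengths in m; the calibration is good to about 2 mm. The wrist camera is an equidistant fisheye: a pixel r from the principal point sees the ray r / f radians off the axis. A picture is of the moment at which its call begins. There is no depth.
- env.finish_job(): hands the job in, once; it reports no verdict.
Trained networks look in the newest picture that a camera, given by its name, has taken for a name from the list of things; names that differ only in an ending like _2 or _b are one class to them, and where a whole thing is asked for, a point or a joint stands for the part that bears it (a point fixed in the world has none). Each returns a list of dicts, best first, with "confidence" (0 to 1); they miss things now and then, are a little off and sometimes report something else, mostly with a low value. They report only what shows in the picture. A call takes as long as a camera call. They do not tell look-alikes from the thing itself.
- env.look_for(target, camera): "position" ([x, y, z] in m, in world coordinates, good to about 4 mm: the middle of the surface that is visible of it).
The state is a dict: "time_s": time; "joint_positions": joint angles; "joint_velocities": joint speeds; "effort": joint torques, N m; "tcp_pos": TCP position; "tool_rot": TCP orientation; "ft_force": force on the tool from outside, world axes, zero at the start; "torque": the same for the moment, N m; "gripper_width": finger opening in m.
Only numpy, scipy, OpenCV 4.12 (cv2) and the standard library are available. Lean on these libraries where they do the work, as an engineer would, in place of code of your own. Each camera call takes 0.05 s, during which the arm holds its last target.

## Working session

There is one attempt and no reset: what is moved stays moved. The work goes in short steps, Python scripts to look and compute and a tool call to move; the robot and the scene stay as the last step left them, time stands still between calls to the robot, and variables do not carry over. Pictures are saved under pics/ and viewed, and the job is handed in when it is done.

Besides the shell and the picture viewer there is one more tool, called after ">>>" by a JSON object that holds its "name" and its "arguments", one argument or row to a line. send_rows: Moves the arm, as the interface text tells. Its arguments: {"type":"object","properties":{"rows":{"type":"array"},"newtons":{"type":"number"}},"required":["rows"]}

```bash
ls; mkdir -p pics
python3 - <<'E'
from plant import env
import cv2
s=env.state(); print({k:(v if not hasattr(v,'round') else v) for k,v in s.items()}, env.grip_depth)
for n in ["scene","top","wrist"]:
    f=env.grab_frame(n); cv2.imwrite(f"pics/a_{n}.png",f["img"][:,:,::-1]); print(n,f["mtx"].tolist() if hasattr(f["mtx"],'tolist') else f["mtx"]); print(f["pose"])
    for t in ["pin_grip","block","clamp_knob","ball_screw","tumbler","bore","bowl","spice_jar","squeeze","ramekin","can"]:
        if n!="wrist" or t in("pin_grip","bore"):
            print(n,t,[( [round(float(a),3) for a in d["position"]],round(d["confidence"],2)) for d in env.look_for(t,n)])
E
```

```text
pics
{'time_s': 0.0, 'joint_positions': array([-1.30947983,  0.42672973,  0.0738359 ,  1.60659458, -0.03414244,
        1.11080539, -0.06712656]), 'joint_velocities': array([ 0.00143783,  0.0002413 ,  0.00020711, -0.00031874,  0.00055436,
        0.0013865 ,  0.00042194]), 'effort': array([ 7.18109786e-04, -9.35806561e+01,  3.66672233e+00, -4.54200804e+01,
       -4.89037496e-02,  2.01839948e-02,  1.36384560e-04]), 'tcp_pos': array([0.26939892, 0.61843307, 0.20478216]), 'tool_rot': array([ 2.62727543e+00,  1.72115171e+00, -1.63516031e-03]), 'ft_force': array([-0.34958417,  0.5877043 , -0.05271082]), 'torque': array([0.00655887, 0.02717611, 0.00321602]), 'gripper_width': 0.09389832081208765} 0.0188
scene [[349.4134815272269, 0.0, 254.00873045365617], [0.0, 349.4134815272269, 193.753193194546], [0.0, 0.0, 1.0]]
[[-0.13263019  0.62599557 -0.76846521  1.2323704 ]
 [ 0.99115529  0.08023009 -0.10570866  0.02651023]
 [-0.00451912 -0.77568852 -0.63109975  0.72414   ]
 [ 0.          0.          0.          1.        ]]
scene pin_grip [([0.477, -0.175, 0.086], 0.7), ([0.596, -0.333, 0.084], 0.
[... 1300 characters left out ...]
.29)]
top bowl [([0.715, -0.298, 0.02], 0.93)]
top spice_jar [([0.356, -0.129, 0.099], 0.76)]
top squeeze [([0.739, -0.121, 0.112], 0.84)]
top ramekin [([0.297, 0.231, 0.004], 0.64), ([0.499, -0.273, 0.115], 0.51)]
top can [([0.772, 0.086, 0.046], 0.73), ([0.572, 0.243, 0.182], 0.43)]
wrist [[297.3186396354542, 0.0, 252.0773862481764], [0.0, 297.3186396354542, 193.3531329717473], [0.0, 0.0, 1.0]]
[[ 3.99975807e-01  8.78290793e-01  2.61963044e-01  1.91527174e-01]
 [ 9.16525695e-01 -3.83270798e-01 -1.14385948e-01  6.51207682e-01]
 [-6.13397062e-05  2.85847473e-01 -9.58275127e-01  3.84617814e-01]
 [ 0.00000000e+00  0.00000000e+00  0.00000000e+00  1.00000000e+00]]
wrist pin_grip []
wrist bore []
```

View images.

View pics/a_scene.png

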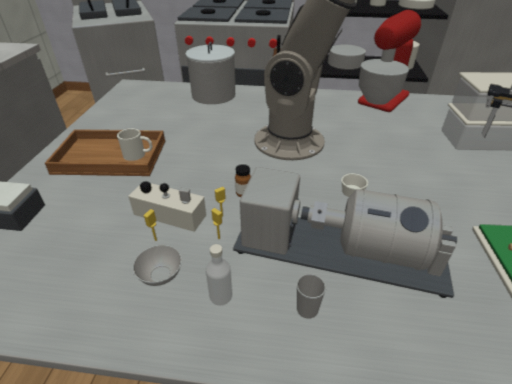

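View pics/a_top.png

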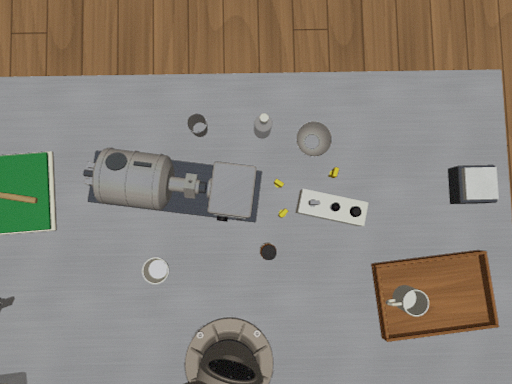

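View pics/a_wrist.png

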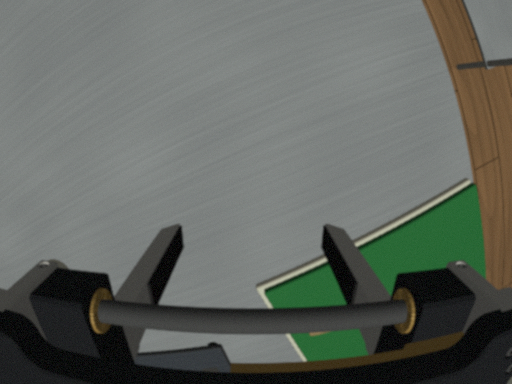

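Run:
```python
import cv2
import numpy as np
a=cv2.imread("pics/a_scene.png"); b=cv2.imread("pics/a_top.png")
c=cv2.resize(a[165:235,120:230],None,fx=5,fy=5,interpolation=3)
d=cv2.resize(b[160:235,285:375],None,fx=5,fy=5,interpolation=3)
cv2.imwrite("pics/c1.png",c);cv2.imwrite("pics/c2.png",d)
cv2.imwrite("pics/c3.png",cv2.resize(a[165:285,235:355],None,fx=5,fy=5,interpolation=3))
cv2.imwrite("pics/c4.png",cv2.resize(b[145:225,150:270],None,fx=6,fy=6,interpolation=3))
```

```text
(no output)
```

View pics/c1.png

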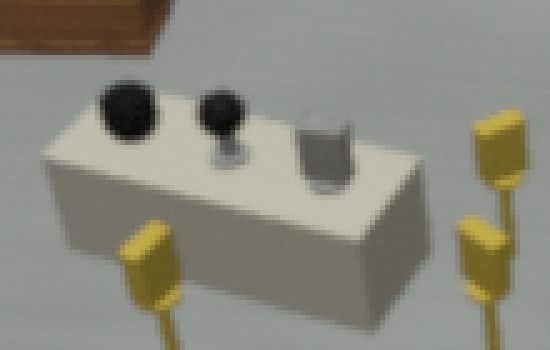

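View pics/c2.png

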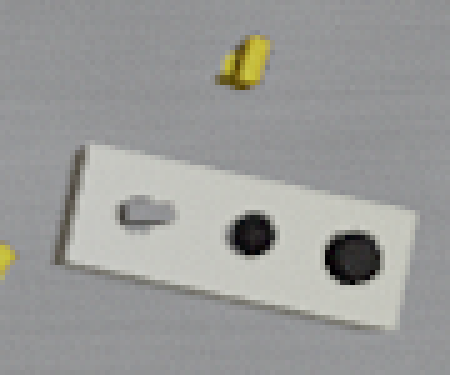

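View pics/c3.png

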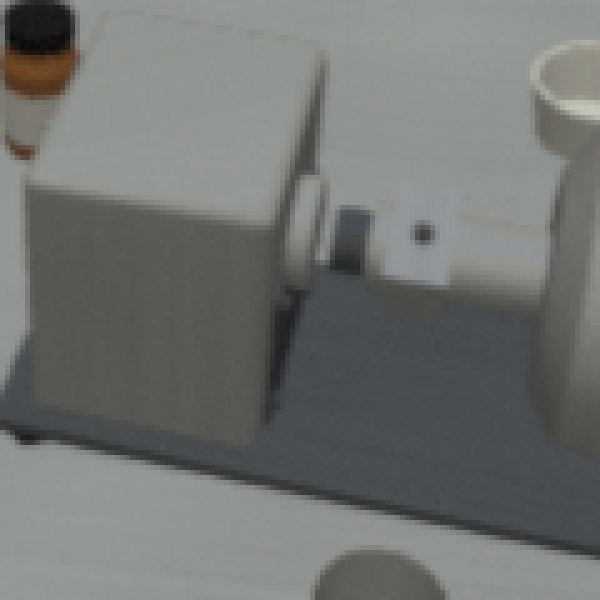

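View pics/c4.png

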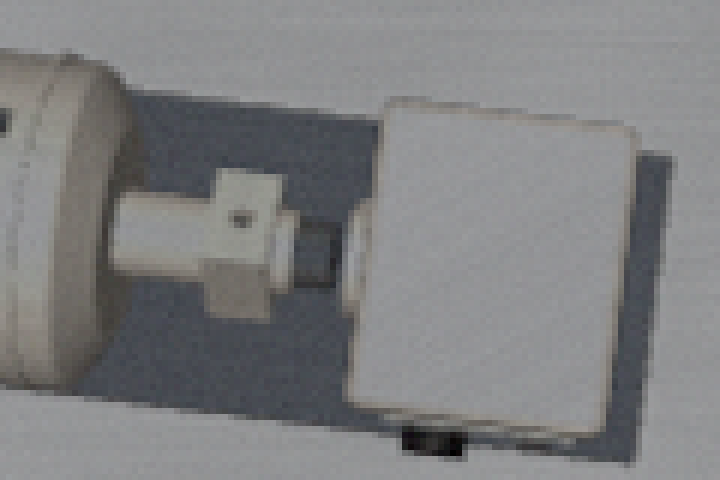

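```bash
cat > h.py <<'E'
import numpy as np, cv2
from scipy.spatial.transform import Rotation as R
from plant import env
def ray(f,uv,fish=False):
    K=np.array(f["mtx"]);P=np.array(f["pose"])
    a=(uv[0]-K[0,2])/K[0,0];b=(uv[1]-K[1,2])/K[1,1]
    if fish:
        r=np.hypot(a,b);d=np.array([a/r*np.sin(r),b/r*np.sin(r),np.cos(r)]) if r>0 else np.array([0,0,1.])
    else: d=np.array([a,b,1.]);d/=np.linalg.norm(d)
    return P[:3,3],P[:3,:3]@d
def onz(f,uv,z,fish=False):
    o,d=ray(f,uv,fish);return o+d*(z-o[2])/d[2]
def proj(f,p,fish=False):
    K=np.array(f["mtx"]);P=np.array(f["pose"])
    c=P[:3,:3].T@(np.asarray(p)-P[:3,3])
    if fish:
        t=np.arctan2(np.hypot(c[0],c[1]),c[2]);n=np.hypot(c[0],c[1]);x=c[:2]/n*t
    else: x=c[:2]/c[2]
    return x*[K[0,0],K[1,1]]+[K[0,2],K[1,2]]
def tri(*rs):
    A=0;b=0
    for o,d in rs:
        M=np.eye(3)-np.outer(d,d);A=A+M;b=b+M@o
    p=np.linalg.solve(A,b); return p,[np.linalg.norm((np.eye(3)-np.outer(d,d))@(p-o)) for o,d in rs]
def snap(n,name):
    f=env.grab_frame(n);cv2.imwrite(f"pics/{name}.png",f["img"][:,:,::-1]);return f
def tool():
    s=env.state();return np.array(s["tcp_pos"]),R.from_rotvec(s["tool_rot"]).as_matrix(),s
E
python3 - <<'E'
from h import *
np.set_printoptions(precision=4,suppress=True)
fs=env.grab_frame("scene");ft=env.grab_frame("top")
print("bore",tri(ray(fs,(319.6,211.4)),ray(ft,(190,181.3))))
print("tabtop",onz(ft,(315.4,202.4),.118),[onz(ft,(285+u/5,160+v/5),.118)[:2] for u,v in [(133,212),(173,212)]])
print("knobs",onz(ft,(285+253/5,160+234/5),.105),onz(ft,(285+353/5,160+257/5),.1))
print("block corners",[onz(ft,(285+u/5,160+v/5),.074)[:2] for u,v in [(90,145),(416,212),(392,329),(72,262)]])
print("housing top",[onz(ft,(150+u/6,145+v/6),.185)[:2] for u,v in [(388,98),(636,128),(605,435),(350,405)]])
# collar top face
print("collar top corners",[onz(ft,(150+u/6,145+v/6),z)[:2] for u,v,z in [(218,170,.128),(283,176,.128),(270,268,.153),(206,262,.153)]])
p,Rm,s=tool();print(p,Rm,s["time_s"])
E
```

```text
bore (array([0.5695, 0.0996, 0.1401]), [np.float64(0.00035699984347899746), np.float64(0.0003569998434790367)])
tabtop [ 0.5    -0.2744  0.118 ] [array([ 0.5002, -0.2629]), array([ 0.4997, -0.2871])]
knobs [ 0.4858 -0.3379  0.105 ] [ 0.4705 -0.3999  0.1   ]
block corners [array([ 0.5449, -0.2444]), array([ 0.4984, -0.4479]), array([ 0.4257, -0.4296]), array([ 0.4718, -0.2308])]
housing top [array([0.6207, 0.0219]), array([ 0.6039, -0.096 ]), array([ 0.4581, -0.078 ]), array([0.4749, 0.042 ])]
collar top corners [array([0.595 , 0.1117]), array([0.5913, 0.0794]), array([0.5433, 0.0831]), array([0.5468, 0.1141])]
[0.2695 0.6188 0.2055] [[ 0.3994  0.9168 -0.0001]
 [ 0.9168 -0.3994 -0.    ]
 [-0.0001 -0.     -1.    ]] 1.45
```

>>> {"name": "send_rows", "arguments": {
  "rows": [0,0,-0.01,0,0,0.116,0.06,0,0,-0.01,0,0,0.116,0.06,0,0,-0.01,0,0,0.116,0.06,0,0,-0.01,0,0,0.116,0.06,0,0,-0.01,0,0,0.116,0.06,0,0,-0.01,0,0,0.116,0.06,0,0,-0.01,0,0,0.116,0.06,0,0,-0.01,0,0,0.116,0.06,0,0,-0.01,0,0,0.116,0.06,0,0,-0.01,0,0,0.116,0.06],
  "newtons": 30
}}

```text
time_s: 2.45
tcp_pos: [0.2695, 0.6188, 0.3059]
tool_rot: [-3.142, 0.008, 0.0]
ft_force: [0.1, 0.0, 0.8]
gripper_width: 0.0599
```

>>> {"name": "send_rows", "arguments": {
  "rows": [0.017,0.0425,0,0,0,0,0.06,0.017,0.0425,0,0,0,0,0.06,0.017,0.0425,0,0,0,0,0.06,0.017,0.0425,0,0,0,0,0.06,0.017,0.0425,0,0,0,0,0.06,0.017,0.0425,0,0,0,0,0.06,0.017,0.0425,0,0,0,0,0.06,0.017,0.0425,0,0,0,0,0.06,0.017,0.0425,0,0,0,0,0.06,0.017,0.0425,0,0,0,0,0.06]
}}

```text
time_s: 3.45
tcp_pos: [0.4399, 0.1919, 0.3057]
tool_rot: [-3.141, 0.0, -0.0]
ft_force: [1.0, -0.0, 0.1]
gripper_width: 0.0598
```

Run:
```python
from h import *
f=snap("wrist","b_wrist");print(np.array(f["pose"]).round(4)); print(proj(f,(.5695,.0996,.140),True))
```

```text
[[ 1.000e+00 -5.000e-04 -6.000e-04  4.387e-01]
 [-6.000e-04 -9.584e-01 -2.855e-01  2.746e-01]
 [-4.000e-04  2.855e-01 -9.584e-01  4.850e-01]
 [ 0.000e+00  0.000e+00  0.000e+00  1.000e+00]]
[349.72030282 244.88546288]
```

View pics/b_wrist.png

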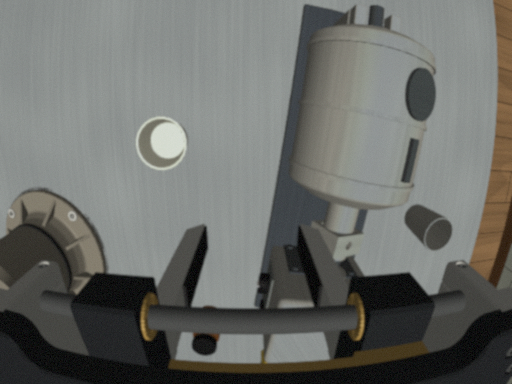

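>>> {"name": "send_rows", "arguments": {
  "rows": [0.006,0.045,0,0,0,0,0.06,0.006,0.045,0,0,0,0,0.06,0.006,0.045,0.01,0,0,0,0.06,0.006,0.045,0.01,0,0,0,0.06,0.006,0.045,0.01,0,0,0,0.06,0.006,0.045,0.01,0,0,0,0.06,0.006,0.045,0.01,0,0,0,0.06,0.006,0.045,0.01,0,0,0,0.06,0.006,0.045,0.01,0,0,0,0.06,0.006,0.045,0.01,0,0,0,0.06]
}}

```text
time_s: 4.5
tcp_pos: [0.4999, -0.2577, 0.225]
tool_rot: [3.142, 0.002, 0.0]
ft_force: [1.0, 1.4, 0.8]
gripper_width: 0.0602
```

Run:
```python
from h import *
f=snap("wrist","d_wrist");print(np.array(f["pose"]).round(4)); print(proj(f,(.5,-.2745,.118),True))
s=env.state();print(s["tcp_pos"],s["joint_positions"])
im=cv2.imread("pics/d_wrist.png");cv2.imwrite("pics/d_crop.png",cv2.resize(im[130:280,180:330],None,fx=4,fy=4,interpolation=3))
print([( d["position"],round(d["confidence"],2)) for d in env.look_for("pin_grip","wrist")])
```

```text
[[ 1.000e+00  5.000e-04 -3.000e-04  4.986e-01]
 [ 4.000e-04 -9.581e-01 -2.864e-01 -1.749e-01]
 [-4.000e-04  2.864e-01 -9.581e-01  4.041e-01]
 [ 0.000e+00  0.000e+00  0.000e+00  1.000e+00]]
[253.51934162 206.55501923]
[ 0.4978439  -0.26576224  0.22386069] [-0.39772598  0.33659522  0.97057883  1.87618054 -0.30863339  1.08953439
  0.68511601]
[([0.5045, -0.27, 0.118], 0.93), ([0.5621, -0.1659, 0.1054], 0.8), ([0.4754, -0.1754, 0.1037], 0.56), ([0.595, -0.3358, 0.0887], 0.52)]
```

View pics/d_wrist.png

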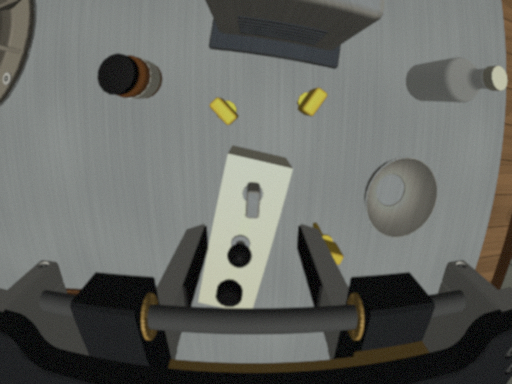

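View pics/d_crop.png

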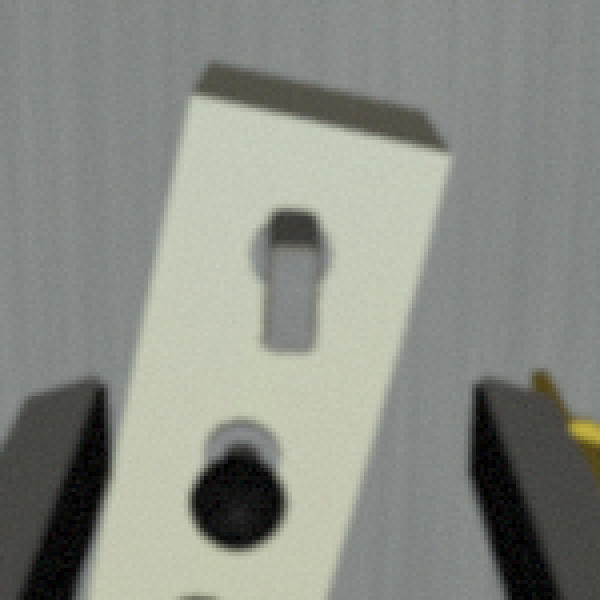

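Run:
```python
from h import *
f=snap("wrist","e_wrist");
s=env.state();print(s["time_s"],s["tcp_pos"],s["tool_rot"])
im=cv2.imread("pics/e_wrist.png");cv2.imwrite("pics/e_crop.png",cv2.resize(im[150:230,215:295],None,fx=8,fy=8,interpolation=3))
print(proj(f,(.5,-.2745,.118),True))
import pickle;pickle.dump(f,open("e.pkl","wb"))
```

```text
4.65 [ 0.49803614 -0.26008349  0.22474063] [ 3.13967243 -0.01025559 -0.00325483]
[256.25343679 201.43172435]
```

View pics/e_crop.png

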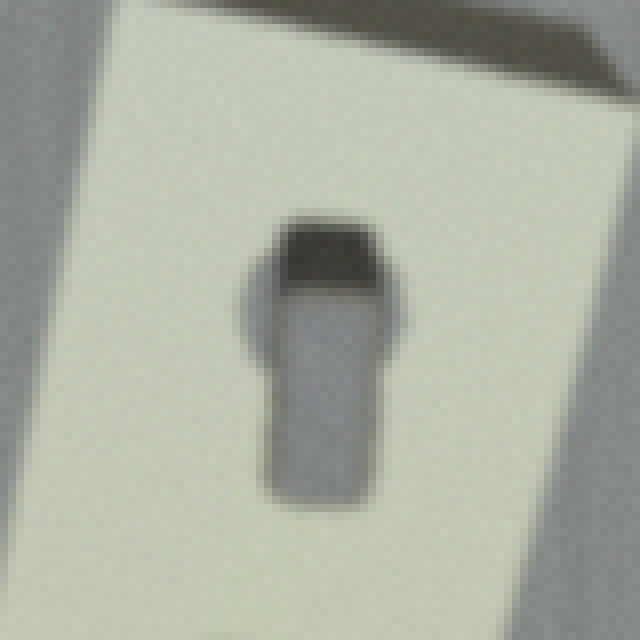

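Run:
```python
from h import *
import pickle;f=pickle.load(open("e.pkl","rb"))
P=[onz(f,(215+u/8-.44,150+v/8-.44),.118,True)[:2] for u,v in [(278,292),(380,292),(370,505),(266,505)]]
P=np.array(P);print(P.round(4),P.mean(0))
e=(P[0]+P[1]-P[2]-P[3])/2;print(np.linalg.norm(e),np.degrees(np.arctan2(e[1],e[0]))-90, np.linalg.norm(P[0]-P[1]))
print(env.state()["tcp_pos"],env.state()["tool_rot"])
```

```text
[[ 0.4932 -0.2583]
 [ 0.5059 -0.2584]
 [ 0.5046 -0.2867]
 [ 0.4913 -0.2866]] [ 0.49873589 -0.27250651]
0.02829918134876725 -3.1786824110473475 0.012692315600308712
[ 0.49803614 -0.26008349  0.22474063] [ 3.13967243 -0.01025559 -0.00325483]
```

>>> {"name": "send_rows", "arguments": {
  "rows": [0,0.003,0.01,0,0,0.01,0.06,0,0.003,0.01,0,0,0.01,0.06,0,0.003,0.01,0,0,0.01,0.06,0,0.003,0.01,0,0,0.01,0.05,0,0,0.01,0,0,0.01,0.05,0,0,0.01,0,0,0,0.05,0,0,0.01,0,0,0,0.05,0,0,0.01,0,0,0,0.05,0,0,0.005,0,0,0,0.05,0,0,0,0,0,0,0.05]
}}

```text
time_s: 5.65
tcp_pos: [0.499, -0.2681, 0.1398]
tool_rot: [-3.141, 0.079, 0.002]
ft_force: [-0.4, -0.5, 0.9]
gripper_width: 0.0498
```

Run:
```python
from h import *
f=snap("wrist","g_wrist");
s=env.state();print(s["time_s"],s["tcp_pos"],s["tool_rot"])
P,Rm,s=tool();print(Rm.round(4))
# projected tool-axis intersection at z=.118 and pin centre
for q in [(.4987,-.2725,.118),P+Rm[:,2]*(P[2]-.118)]: print(q,proj(f,q,True))
im=cv2.imread("pics/g_wrist.png");cv2.imwrite("pics/g_crop.png",cv2.resize(im[170:320,180:330],None,fx=4,fy=4,interpolation=3))
```

```text
5.7 [ 0.49920498 -0.26832122  0.14034386] [ 3.14051280e+00 -7.88770902e-02 -6.77371516e-04]
[[ 9.987e-01 -5.020e-02 -4.000e-04]
 [-5.020e-02 -9.987e-01 -1.000e-04]
 [-4.000e-04  1.000e-04 -1.000e+00]]
(0.4987, -0.2725, 0.118) [253.74195687 228.63762029]
[ 0.49919529 -0.26832297  0.118     ] [254.14061469 223.37084217]
```

View pics/g_crop.png

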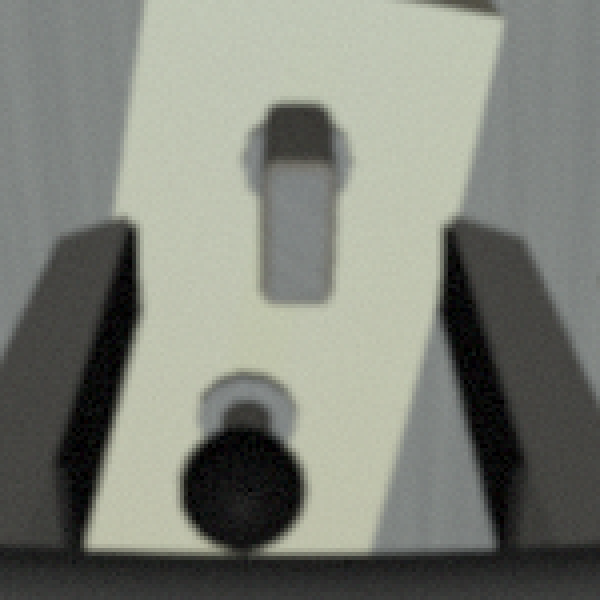

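>>> {"name": "send_rows", "arguments": {
  "rows": [0,0.002,0.01,0,0,0.01,0.05,0,0.002,0.01,0,0,0,0.05,0,0,0.01,0,0,0,0.05,0,0,0.01,0,0,0,0.05,0,0,0.01,0,0,0,0.05,0,0,0.005,0,0,0,0.05,0,0,0,0,0,0,0.03,0,0,0,0,0,0,0,0,0,0,0,0,0,0,0,0,0,0,0,0,0],
  "newtons": 40
}}

```text
time_s: 6.7
tcp_pos: [0.4994, -0.2722, 0.0858]
tool_rot: [3.14, -0.094, 0.001]
ft_force: [-0.6, -0.1, -0.3]
gripper_width: 0.0213
```

Run:
```python
from h import *
P,Rm,s=tool();print(P,s["gripper_width"],s["ft_force"],s["time_s"]);print(Rm.round(4))
f=snap("scene","h_scene");im=cv2.imread("pics/h_scene.png");cv2.imwrite("pics/h_crop.png",cv2.resize(im[110:235,100:240],None,fx=4,fy=4,interpolation=3))
```

```text
[ 0.49936163 -0.27223029  0.0858474 ] 0.021284793323546904 [-0.56504017 -0.13241814 -0.25716598] 6.7
[[ 9.982e-01 -5.990e-02  6.000e-04]
 [-5.990e-02 -9.982e-01 -1.000e-04]
 [ 6.000e-04  1.000e-04 -1.000e+00]]
```

View pics/h_crop.png

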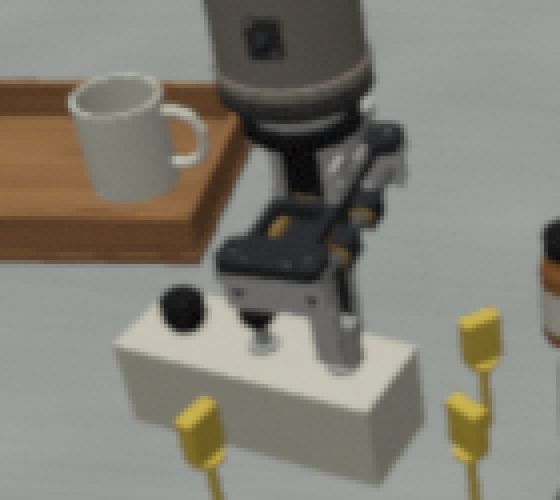

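>>> {"name": "send_rows", "arguments": {
  "rows": [0,0,0,0,0,0,0,0,0,0,0,0,0,0,0,0,0,0,0,0,0,0,0,-0.01,0,0,0,0,0,0,-0.02,0,0,0,0,0,0,-0.025,0,0,0,0,0,0,-0.025,0,0,0,0,0,0,-0.025,0,0,0,0,0,0,-0.025,0,0,0,0,0,0,-0.02,0,0,0,0],
  "newtons": 50
}}

```text
time_s: 7.75
tcp_pos: [0.4989, -0.2725, 0.2373]
tool_rot: [3.14, -0.095, 0.001]
ft_force: [-0.1, -0.3, -1.2]
gripper_width: 0.0138
```

Run:
```python
from h import *
P,Rm,s=tool();print(P,s["gripper_width"],s["ft_force"],s["time_s"]);print(Rm.round(4))
f=snap("wrist","i_wrist");f=snap("scene","i_scene");im=cv2.imread("pics/i_scene.png");cv2.imwrite("pics/i_crop.png",cv2.resize(im[80:235,100:240],None,fx=4,fy=3.8,interpolation=3))
```

```text
[ 0.49886541 -0.27248385  0.23730702] 0.0137800710829938 [-0.14528659 -0.30808665 -1.24751171] 7.75
[[ 9.982e-01 -6.050e-02  5.000e-04]
 [-6.050e-02 -9.982e-01 -2.000e-04]
 [ 5.000e-04  1.000e-04 -1.000e+00]]
```

View pics/i_crop.png

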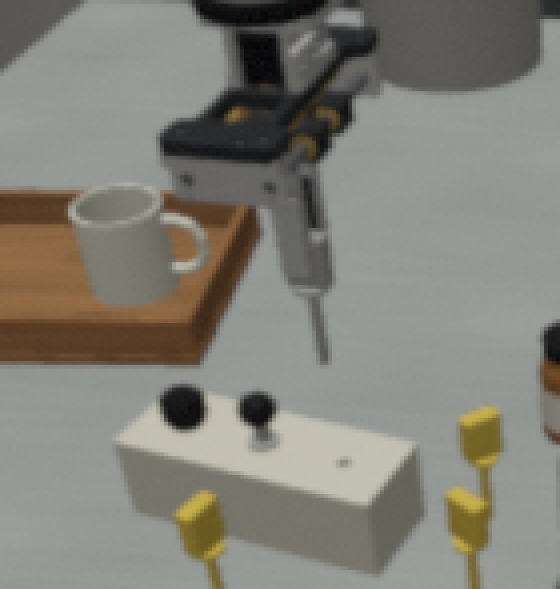

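View pics/i_wrist.png

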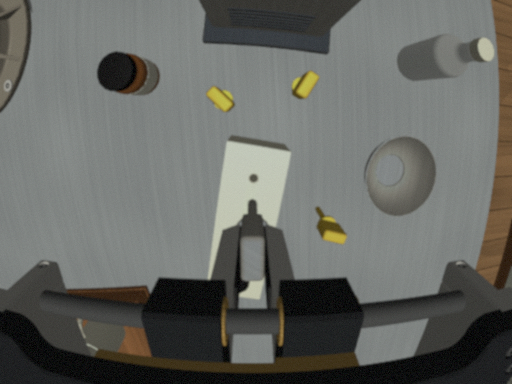

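```bash
cat > fit.py <<'E'
from h import *
from scipy.optimize import least_squares
import pickle
def T(p):
    x0,y0,yaw,th=p
    tx=np.array([np.cos(yaw),np.sin(yaw),0]);ty=np.array([-np.sin(yaw),np.cos(yaw),0]);z=np.array([0,0,1.])
    o=np.array([x0,y0,.115]);bz=np.sin(th)*tx+np.cos(th)*z;bx=np.cos(th)*tx-np.sin(th)*z
    return o,bx,ty,bz
def pt(p,l): o,bx,ty,bz=T(p); return o+l[0]*bx+l[1]*ty+l[2]*bz
C={'fl':(.026,.016,.028),'fr':(.026,-.016,.028),'nr':(-.026,-.016,.028),'nl':(-.026,.016,.028),'br':(-.026,-.016,-.028),'bl':(-.026,.016,-.028),'h':(0,0,.028)}
E
python3 - <<'E'
from fit import *
fs=env.grab_frame("scene");ft=env.grab_frame("top");pickle.dump((fs,ft),open("st.pkl","wb"))
fb=dict(mtx=[[297.3186,0,252.0774],[0,297.3186,193.3531],[0,0,1]])
top={k:(150+(u+.0)/6-.42,145+v/6-.42) for k,(u,v) in dict(fl=(218,170),fr=(283,176),nr=(270,268),nl=(206,262),br=(270,320),bl=(204,313),h=(240,218)).items()}
sc={k:(235+u/5-.4,165+v/5-.4) for k,(u,v) in dict(fl=(448,288),fr=(383,275),nl=(460,188),h=(423,232)).items()}
def res(p):
    r=[]
    for k,v in top.items(): r+=list((proj(ft,pt(p,C[k]))-v)*(2 if k=='h' else 1))
    for k,v in sc.items(): r+=list((proj(fs,pt(p,C[k]))-v)*(2 if k=='h' else 1))
    return np.array(r)
s=least_squares(res,[.557,.101,-.14,.45]);print(s.x,np.degrees(s.x[2:]));print(s.fun.reshape(-1,2).round(2))
cov=np.linalg.inv(s.jac.T@s.jac)*.5;print(np.sqrt(np.diag(cov)), "mouth",pt(s.x,C['h']))
f=pickle.load(open("e.pkl","rb"))
E
```

```text
[ 0.5589308   0.1007574  -0.13290273  0.40829984] [-7.61476572 23.3938578 ]
[[ 0.19  0.08]
 [ 0.02  0.27]
 [-0.7   0.19]
 [-0.91 -0.03]
 [ 0.67  0.12]
 [ 1.24  0.12]
 [ 0.75  0.43]
 [ 0.04 -0.29]
 [-0.02 -0.01]
 [ 0.78  1.02]
 [ 0.31  0.65]]
[0.00090491 0.00050307 0.02038722 0.02942059] mouth [0.56995015 0.09928422 0.14069832]
```

>>> {"name": "send_rows", "arguments": {
  "rows": [0,0,-0.008,0,0,0.0075,0,0,0,-0.008,0,0,0.0075,0,0,0,-0.008,0,0,0.0075,0,0,0,-0.008,0,0,0.0075,0,0,0,-0.008,0,0,0.0075,0,0,0,-0.008,0,0,0.0075,0,0,0,-0.008,0,0,0.0075,0,0,0,-0.008,0,0,0.0075,0,0,0,-0.008,0,0,0.0075,0,0,0,-0.008,0,0,0.0075,0]
}}

```text
time_s: 8.95
tcp_pos: [0.4991, -0.2722, 0.3162]
tool_rot: [3.134, -0.213, -0.0]
ft_force: [-0.4, -0.1, -0.0]
gripper_width: 0.0137
```

>>> {"name": "send_rows", "arguments": {
  "rows": [0.006,-0.035,0,0,0,0,0,0.006,-0.038,0,0,0,0,0,0.006,-0.038,0,0,0,0,0,0.006,-0.038,0,0,0,0,0,0.006,-0.038,0,0,0,0,0,0.006,-0.038,0,0,0,0,0,0.006,-0.038,0,0,0,0,0,0.006,-0.038,0,0,0,0,0,0.007,-0.038,0,0,0,0,0,0.007,-0.039,0,0,0,0,0]
}}

```text
time_s: 9.95
tcp_pos: [0.6117, 0.0956, 0.3159]
tool_rot: [-3.134, 0.212, -0.0]
ft_force: [0.2, -0.3, -0.6]
gripper_width: 0.0135
```

>>> {"name": "send_rows", "arguments": {
  "rows": [0,0,0,0,-0.042,0,0,0,0,0,0,-0.042,0,0,0,0,0,0,-0.042,0,0,0,0,0,0,-0.042,0,0,0,0,0,0,-0.042,0,0,0,0,0,0,-0.042,0,0,0,0,0,0,-0.042,0,0,0,0,0,0,-0.042,0,0,0,0,0,0,-0.042,0,0,0,0,0,0,-0.042,0,0]
}}

```text
time_s: 10.95
tcp_pos: [0.6115, 0.0942, 0.3157]
tool_rot: [-3.038, 0.206, 0.65]
ft_force: [-0.1, 0.7, -0.0]
gripper_width: 0.0139
```

Run:
```python
from h import *
P,Rm,s=tool();print(P,s["gripper_width"],s["ft_force"],s["time_s"]);print(Rm.round(4));print(s["joint_positions"].round(3))
fw=snap("wrist","j_wrist");fs=snap("scene","j_scene");ft=snap("top","j_top")
import pickle;pickle.dump((fw,fs,ft),open("j.pkl","wb"))
for n,b,sc in [("wrist",(170,320,180,330),4),("scene",(140,260,260,380),5),("top",(130,230,140,260),6)]:
    im=cv2.imread(f"pics/j_{n}.png");cv2.imwrite(f"pics/j_{n}_c.png",cv2.resize(im[b[0]:b[1],b[2]:b[3]],None,fx=sc,fy=sc,interpolation=3))
tip=P+Rm[:,2]*.0738;print("tip",tip,proj(fw,tip,True),proj(fs,tip),proj(ft,tip)); m=(.57,.0993,.1405);print(proj(fw,m,True),proj(fs,m),proj(ft,m))
```

```text
[0.61153023 0.09415582 0.31568354] 0.013934530802891235 [-0.13855235  0.74297963 -0.01259545] 10.95
[[ 9.040e-01 -1.346e-01 -4.057e-01]
 [-1.230e-01 -9.909e-01  5.460e-02]
 [-4.094e-01  5.000e-04 -9.124e-01]]
[-0.653  0.647  0.824  1.308 -0.459  1.803  0.019]
tip [0.58158704 0.09818742 0.24835159] [253.26799406 201.05641935] [324.3089843  179.39703662] [184.54708179 172.70169024]
[280.23719435 175.27649187] [319.35283901 211.40040624] [189.95811383 181.11685061]
```

View pics/j_wrist.png

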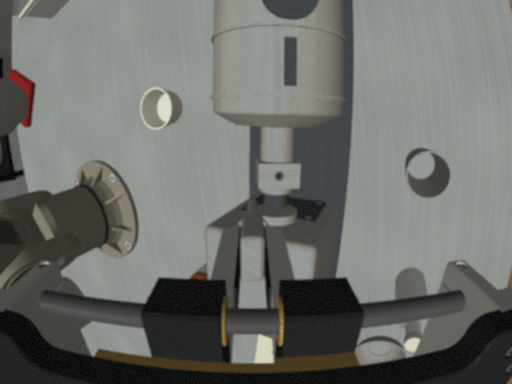

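View pics/j_scene_c.png

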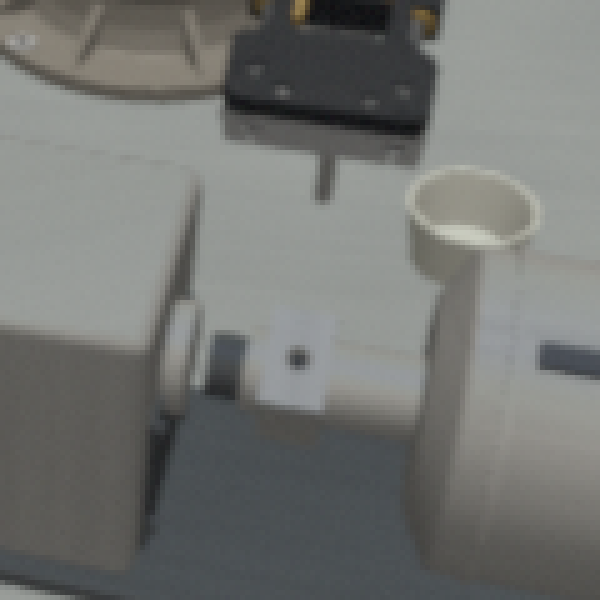

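View pics/j_wrist_c.png

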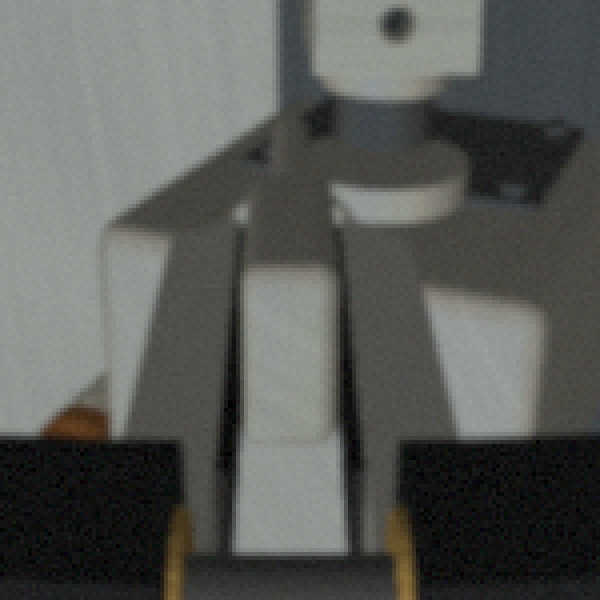

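>>> {"name": "send_rows", "arguments": {
  "rows": [0.0042,0,0.0114,0,0,0,0,0.0042,0,0.0114,0,0,0,0,0.0042,0,0.0114,0,0,0,0,0.0042,0,0.0114,0,0,0,0,0.0042,0,0.0114,0,0,0,0,0.0042,0,0.0114,0,0,0,0,0.0042,0,0.0114,0,0,0,0,0.0042,0,0.0112,0,0,0,0,0,0,0,0,0,0,0,0,0,0,0,0,0,0]
}}

```text
time_s: 12.1
tcp_pos: [0.6051, 0.0948, 0.2187]
tool_rot: [-3.039, 0.206, 0.648]
ft_force: [-0.5, -1.1, -0.8]
gripper_width: 0.0136
```

```bash
cat > look.py <<'E'
from h import *
import sys
t=sys.argv[1]
P,Rm,s=tool();print(P,s["gripper_width"],s["ft_force"].round(1),s["torque"].round(2),s["time_s"]);print(Rm.round(4))
fw=snap("wrist",t+"_wrist");fs=snap("scene",t+"_scene")
import pickle;pickle.dump((fw,fs),open(t+".pkl","wb"))
b=(155,245,275,365);im=cv2.imread(f"pics/{t}_scene.png");A=cv2.resize(im[b[0]:b[1],b[2]:b[3]],(560,560),interpolation=3)
im=cv2.imread(f"pics/{t}_wrist.png");B=cv2.resize(im[140:240,200:300],(560,560),interpolation=3)
cv2.imwrite(f"pics/{t}_s.png",A);cv2.imwrite(f"pics/{t}_w.png",B)
m=np.array((.57,.0993,.1405));tip=P+Rm[:,2]*.0738
q=Rm.T@(tip-m);print("tip",tip,"rel mouth in tool axes",q)
for p in (tip,m): u=proj(fs,p);w=proj(fw,p,True);print("px scene crop",((u-[275,155])*560/90).round(0),"wrist crop",((w-[200,140])*5.6).round(0))
E
python3 look.py k
```

```text
[0.60510866 0.09480329 0.21866531] 0.013587169187435612 [-0.5 -1.1 -0.8] [-0.16 -0.44 -0.01] 12.1
[[ 9.047e-01 -1.348e-01 -4.042e-01]
 [-1.231e-01 -9.909e-01  5.480e-02]
 [-4.079e-01  2.000e-04 -9.130e-01]]
tip [0.57527627 0.09884501 0.15128481] rel mouth in tool axes [ 0.00042992 -0.00025773 -0.01200445]
px scene crop [278. 339.] wrist crop [298. 342.]
px scene crop [276. 351.] wrist crop [296. 321.]
```

View pics/k_s.png

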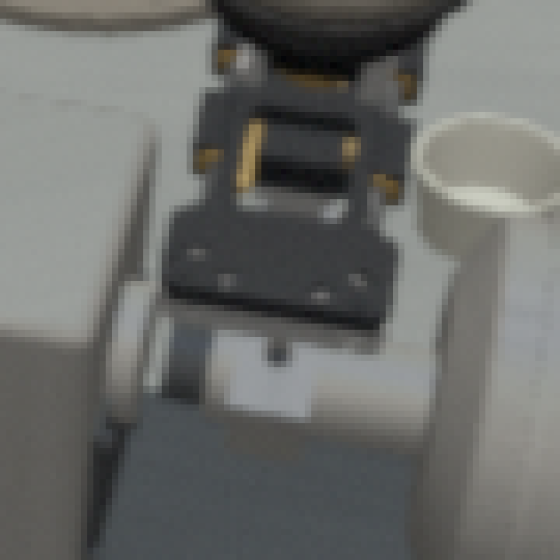

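View pics/k_w.png

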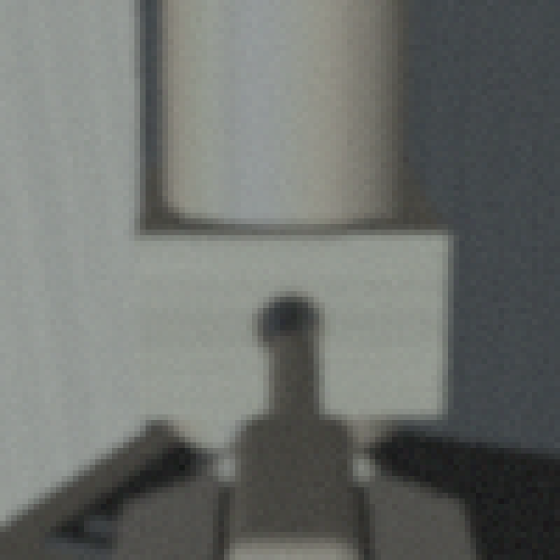

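>>> {"name": "send_rows", "arguments": {
  "rows": [-0.0008,0,0.002,0,0,0,0,0,0,0.002,0,0,0,0,0,0,0.002,0,0,0,0,0,0,0.002,0,0,0,0,0,0,0.002,0,0,0,0,0,0,0.002,0,0,0,0,0,0,0.001,0,0,0,0,0,0,0.001,0,0,0,0,0,0,0,0,0,0,0,0,0,0,0,0,0,0]
}}

```text
time_s: 13.2
tcp_pos: [0.5987, 0.0958, 0.2063]
tool_rot: [-3.038, 0.205, 0.648]
ft_force: [1.0, 0.0, -0.6]
gripper_width: 0.0133
```

```bash
python3 look.py l
```

```text
[0.59872239 0.09576484 0.20626799] 0.013296737246080216 [ 1.   0.  -0.6] [-0.13 -0.44  0.05] 13.2
[[ 0.9048 -0.1346 -0.404 ]
 [-0.1229 -0.9909  0.0549]
 [-0.4077 -0.     -0.9131]]
tip [0.56890701 0.0998162  0.13888053] rel mouth in tool axes [-0.00039209 -0.00036435  0.00194866]
px scene crop [277. 352.] wrist crop [298. 342.]
px scene crop [276. 351.] wrist crop [301. 348.]
```

View pics/l_w.png

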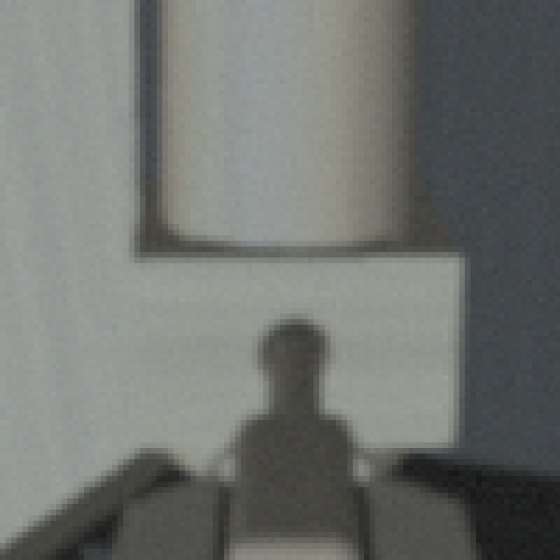

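View pics/l_s.png

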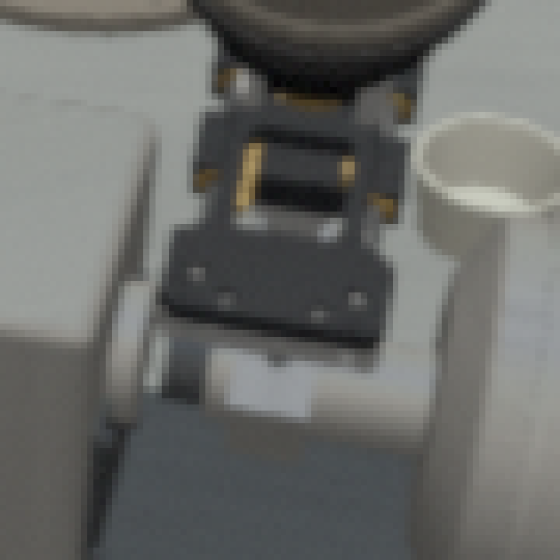

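>>> {"name": "send_rows", "arguments": {
  "rows": [0,0,0.001,0,0,0,0,0,0,0.001,0,0,0,0,0,0,0.001,0,0,0,0,0,0,0.001,0,0,0,0,0,0,0.001,0,0,0,0,0,0,0.001,0,0,0,0,0,0,0.001,0,0,0,0,0,0,0,0,0,0,0,0,0,0,0,0,0,0,0,0,0,0,0,0,0]
}}

```text
time_s: 14.3
tcp_pos: [0.5959, 0.0961, 0.1999]
tool_rot: [-3.038, 0.206, 0.648]
ft_force: [0.5, -0.3, -0.2]
gripper_width: 0.0137
```

```bash
python3 look.py m
```

```text
[0.59588899 0.09607694 0.19987025] 0.01365181317894735 [ 0.5 -0.3 -0.2] [-0.19 -0.35 -0.03] 14.3
[[ 9.048e-01 -1.347e-01 -4.040e-01]
 [-1.230e-01 -9.909e-01  5.490e-02]
 [-4.078e-01  1.000e-04 -9.131e-01]]
tip [0.56607078 0.10012694 0.13248396] rel mouth in tool axes [-0.00038822 -0.00029054  0.00895234]
px scene crop [276. 359.] wrist crop [298. 342.]
px scene crop [276. 351.] wrist crop [301. 362.]
```

View pics/m_w.png

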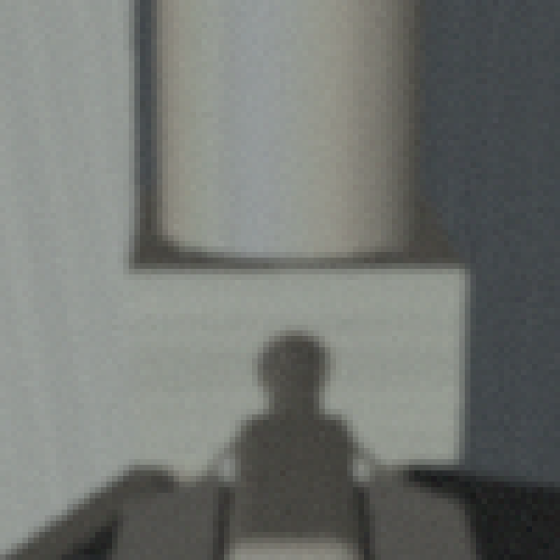

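>>> {"name": "send_rows", "arguments": {
  "rows": [0,0,0.0005,0,0,0,0,0,0,0.0005,0,0,0,0,0,0,0,0,0,0,0,0,0,0,0,0,0,0,0,0,0.0005,0,0,0,0,0,0,0,0,0,0,0,0,0,0,0,0,0,0,0,0,0,0,0,0,0,0,0,0,0,0,0,0,0,0,0,0,0,0,0]
}}

```text
time_s: 15.4
tcp_pos: [0.5953, 0.0962, 0.1985]
tool_rot: [-3.038, 0.206, 0.648]
ft_force: [0.0, -0.3, -1.4]
gripper_width: 0.0139
```

```bash
cat > st.py <<'E'
from h import *
P,Rm,s=tool();a=np.array([.5589,.1008,.115]);yaw=-.135
tx=np.array([np.cos(yaw),np.sin(yaw),0]);tip=P+Rm[:,2]*.0738;d=tip-a
th=np.arctan2(-Rm[:,2]@tx,-Rm[2,2])
r=np.array([d@tx,d[2]])
print("t",s["time_s"],"P",P.round(4),"F tool",(Rm.T@s["ft_force"]).round(1),"torque tool",(Rm.T@s["torque"]).round(2),"tilt deg",np.degrees(th).round(2),"tip radius mm",(np.linalg.norm(r)*1e3).round(2),"tip angle",np.degrees(np.arctan2(r[0],r[1])).round(2),"y",(d@np.array([-np.sin(yaw),np.cos(yaw),0])*1e3).round(2),"w",round(s["gripper_width"],4))
E
python3 st.py
```

```text
t 15.4 P [0.5953 0.0962 0.1985] F tool [0.6 0.3 1.3] torque tool [-0.04  0.38  0.01] tilt deg 24.06 tip radius mm 17.37 tip angle 22.23 y 0.32 w 0.0139
```

>>> {"name": "send_rows", "arguments": {
  "rows": [0,0,0.0005,0,0,0,0,0,0,0,0,0,0,0,0,0,0.0005,0,0,0,0,0,0,0,0,0,0,0,0,0,0.0005,0,0,0,0,0,0,0,0,0,0,0,0,0,0,0,0,0,0,0,0,0,0,0,0,0,0,0,0,0,0,0,0,0,0,0,0,0,0,0]
}}

```text
time_s: 16.4
tcp_pos: [0.5948, 0.0963, 0.1972]
tool_rot: [-3.038, 0.205, 0.647]
ft_force: [1.7, 0.6, 4.3]
gripper_width: 0.0138
```

```bash
python3 st.py
```

```text
t 16.4 P [0.5948 0.0963 0.1972] F tool [-0.2 -0.8 -4.6] torque tool [0.01 0.16 0.01] tilt deg 24.05 tip radius mm 16.02 tip angle 22.25 y 0.35 w 0.0138
```

>>> {"name": "send_rows", "arguments": {
  "rows": [0,0,-0.0008,0,0,0,0,-0.0018,0,0,0,0.02,0,0,-0.0018,0,0,0,0.02,0,0,-0.0018,0,0,0,0.02,0,0,-0.0018,0,0,0,0.02,0,0,-0.0018,0,0,0,0.02,0,0,-0.0018,0,0,0,0.02,0,0,-0.0018,0,0.0001,0,0.02,0,0,0,0,0,0,0,0,0,0,0,0,0,0,0,0]
}}

```text
time_s: 17.4
tcp_pos: [0.5832, 0.0979, 0.2025]
tool_rot: [-3.085, 0.208, 0.435]
ft_force: [1.5, -0.7, -0.8]
gripper_width: 0.0136
```

```bash
python3 st.py; python3 look.py n
```

```text
t 17.4 P [0.5832 0.0979 0.2025] F tool [1.7 0.5 0.4] torque tool [-0.3   0.93  0.06] tilt deg 16.04 tip radius mm 17.03 tip angle 13.71 y 0.42 w 0.0136
[0.58316512 0.09791872 0.20247077] 0.013631155096935035 [ 1.5 -0.7 -0.8] [-0.43 -0.88  0.03] 17.4
[[ 9.523e-01 -1.345e-01 -2.738e-01]
 [-1.292e-01 -9.909e-01  3.730e-02]
 [-2.764e-01 -2.000e-04 -9.610e-01]]
tip [0.56295559 0.10067476 0.13154533] rel mouth in tool axes [-0.00441132 -0.00041322  0.01058628]
px scene crop [277. 356.] wrist crop [299. 342.]
px scene crop [276. 351.] wrist crop [328. 366.]
```

View pics/n_w.png

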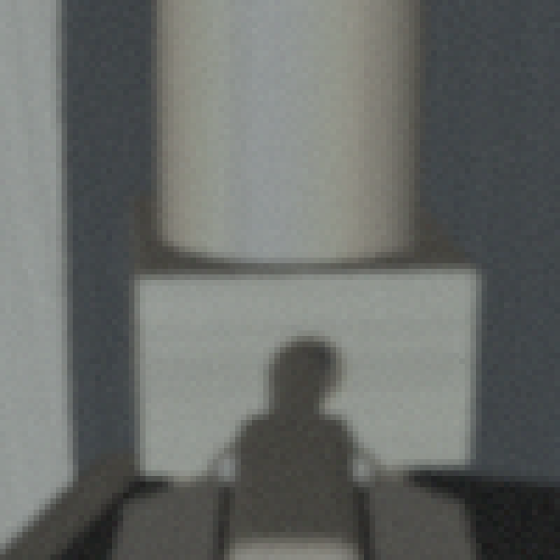

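>>> {"name": "send_rows", "arguments": {
  "rows": [-0.0018,0,0,0,0.02,0,0,-0.0018,0,0,0,0.02,0,0,-0.0018,0,0,0,0.02,0,0,-0.0018,0,0,0,0.02,0,0,-0.0018,0,0,0,0.02,0,0,0,0,0.0004,0,0,0,0,0,0,0.0003,0,0,0,0,0,0,0.0003,0,0,0,0,0,0,0,0,0,0,0,0,0,0,0,0,0,0]
}}

```text
time_s: 18.5
tcp_pos: [0.5745, 0.0991, 0.2038]
tool_rot: [-3.109, 0.21, 0.282]
ft_force: [0.4, -0.4, 8.2]
gripper_width: 0.0137
```

```bash
python3 st.py
```

```text
t 18.5 P [0.5745 0.0991 0.2038] F tool [-1.   0.3 -8.2] torque tool [-0.12 -0.35  0.02] tilt deg 10.35 tip radius mm 16.33 tip angle 8.4 y 0.49 w 0.0137
```

>>> {"name": "send_rows", "arguments": {
  "rows": [-0.0009,0,0,0,0.01,0,0,-0.0009,0,0,0,0.01,0,0,-0.0009,0,0,0,0.01,0,0,-0.0009,0,0,0,0.01,0,0,-0.0009,0,0,0,0.01,0,0,-0.0009,0,0,0,0.01,0,0,0,0,0,0,0,0,0,0,0,0,0,0,0,0,0,0,0,0,0,0,0,0,0,0,0,0,0,0]
}}

```text
time_s: 19.5
tcp_pos: [0.5698, 0.0997, 0.2046]
tool_rot: [-3.121, 0.211, 0.187]
ft_force: [3.8, -0.3, 7.5]
gripper_width: 0.0137
```

```bash
python3 st.py
```

```text
t 19.5 P [0.5698 0.0997 0.2046] F tool [ 2.8 -0.2 -7.9] torque tool [ 0.06  1.07 -0.01] tilt deg 6.85 tip radius mm 16.43 tip angle 7.57 y 0.43 w 0.0137
```

>>> {"name": "send_rows", "arguments": {
  "rows": [-0.0009,0,0,0,0.01,0,0,-0.0009,0,0,0,0.01,0,0,-0.0009,0,0,0,0.01,0,0,-0.0009,0,0,0,0.01,0,0,-0.0009,0,0,0,0.01,0,0,0,0,0,0,0,0,0,0,0,0,0,0,0,0,0,0,0,0,0,0,0,0,0,0,0,0,0,0,0,0,0,0,0,0,0]
}}

```text
time_s: 20.5
tcp_pos: [0.5657, 0.1003, 0.2051]
tool_rot: [-3.128, 0.212, 0.108]
ft_force: [5.6, -0.9, 5.3]
gripper_width: 0.0134
```

```bash
python3 st.py
```

```text
t 20.5 P [0.5657 0.1003 0.2051] F tool [ 5.3  0.1 -5.6] torque tool [0.   1.64 0.02] tilt deg 3.94 tip radius mm 16.54 tip angle 6.04 y 0.44 w 0.0134
```

>>> {"name": "send_rows", "arguments": {
  "rows": [-0.0009,0,0,0,0.01,0,0,-0.0009,0,0,0,0.01,0,0,-0.0009,0,0,0,0.01,0,0,-0.0009,0,0,0,0.01,0,0,-0.0009,0,0,0,0.01,0,0,0,0,0,0,0,0,0,0,0,0,0,0,0,0,0,0,0,0,0,0,0,0,0,0,0,0,0,0,0,0,0,0,0,0,0]
}}

```text
time_s: 21.5
tcp_pos: [0.5613, 0.1009, 0.2054]
tool_rot: [-3.133, 0.212, 0.029]
ft_force: [5.6, 0.2, 6.4]
gripper_width: 0.0139
```

```bash
python3 st.py; python3 look.py o
```

```text
t 21.5 P [0.5613 0.1009 0.2054] F tool [ 5.4 -0.9 -6.5] torque tool [-0.02  1.71 -0.02] tilt deg 1.07 tip radius mm 16.61 tip angle 3.47 y 0.45 w 0.0139
[0.56131799 0.10091689 0.20536908] 0.013870224936381934 [5.6 0.2 6.4] [-0.25 -1.69  0.02] 21.5
[[ 9.907e-01 -1.348e-01 -1.840e-02]
 [-1.348e-01 -9.909e-01  2.700e-03]
 [-1.860e-02 -2.000e-04 -9.998e-01]]
tip [0.5599585  0.10111509 0.13158187] rel mouth in tool axes [-0.01002673 -0.00044349  0.00910643]
px scene crop [278. 351.] wrist crop [299. 341.]
px scene crop [276. 351.] wrist crop [364. 362.]
```

View pics/o_w.png

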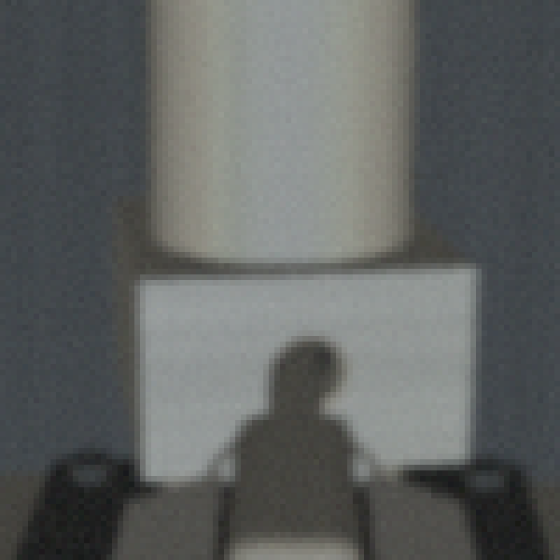

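>>> {"name": "send_rows", "arguments": {
  "rows": [-0.0009,0,0,0,0.01,0,0,-0.0009,0,0,0,0.01,0,0,-0.0009,0,0,0,0.01,0,0,-0.0009,0,0,0,0.01,0,0,-0.0009,0,0,0,0.01,0,0,0,0,0,0,0,0,0,0,0,0,0,0,0,0,0,0,0,0,0,0,0,0,0,0,0,0,0,0,0,0,0,0,0,0,0]
}}

```text
time_s: 22.6
tcp_pos: [0.5569, 0.1015, 0.2054]
tool_rot: [3.132, -0.212, 0.049]
ft_force: [4.9, -1.5, 6.8]
gripper_width: 0.0137
```

```bash
python3 st.py
```

```text
t 22.6 P [0.5569 0.1015 0.2054] F tool [ 5.3  0.8 -6.6] torque tool [-0.11  1.63 -0.  ] tilt deg -1.8 tip radius mm 16.68 tip angle 0.87 y 0.39 w 0.0137
```

>>> {"name": "send_rows", "arguments": {
  "rows": [-0.0009,0,0,0,0.01,0,0,-0.0009,0,0,0,0.01,0,0,-0.0009,0,0,0,0.01,0,0,-0.0009,0,0,0,0.01,0,0,-0.0009,0,0,0,0.01,0,0,0,0,0,0,0,0,0,0,0,0,0,0,0,0,0,0,0,0,0,0,0,0,0,0,0,0,0,0,0,0,0,0,0,0,0]
}}

```text
time_s: 23.6
tcp_pos: [0.5525, 0.1021, 0.2053]
tool_rot: [3.126, -0.212, 0.128]
ft_force: [4.8, -0.6, 7.7]
gripper_width: 0.0136
```

```bash
python3 st.py
```

```text
t 23.6 P [0.5525 0.1021 0.2053] F tool [ 5.5 -0.  -7.3] torque tool [-0.16  1.67 -0.02] tilt deg -4.67 tip radius mm 16.74 tip angle -1.81 y 0.41 w 0.0136
```

>>> {"name": "send_rows", "arguments": {
  "rows": [-0.0009,0,0,0,0.01,0,0,-0.0009,0,0,0,0.01,0,0,-0.0009,0,0,0,0.01,0,0,-0.0009,0,0,0,0.01,0,0,-0.0009,0,0,0,0.01,0,0,0,0,0,0,0,0,0,0,0,0,0,0,0,0,0,0,0,0,0,0,0,0,0,0,0,0,0,0,0,0,0,0,0,0,0]
}}

```text
time_s: 24.6
tcp_pos: [0.5481, 0.1027, 0.2049]
tool_rot: [3.119, -0.211, 0.206]
ft_force: [4.7, -1.6, 7.5]
gripper_width: 0.0135
```

```bash
python3 st.py
```

```text
t 24.6 P [0.5481 0.1027 0.2049] F tool [ 5.8  1.  -6.8] torque tool [-0.19  1.65 -0.03] tilt deg -7.54 tip radius mm 16.81 tip angle -4.23 y 0.45 w 0.0135
```

>>> {"name": "send_rows", "arguments": {
  "rows": [-0.0009,0,0,0,0.01,0,0,-0.0009,0,0,0,0.01,0,0,-0.0009,0,0,0,0.01,0,0,-0.0009,0,0,0,0.01,0,0,-0.0009,0,0,0,0.01,0,0,0,0,0,0,0,0,0,0,0,0,0,0,0,0,0,0,0,0,0,0,0,0,0,0,0,0,0,0,0,0,0,0,0,0,0]
}}

```text
time_s: 25.6
tcp_pos: [0.5438, 0.1033, 0.2044]
tool_rot: [3.11, -0.211, 0.283]
ft_force: [3.9, -1.7, 8.8]
gripper_width: 0.0135
```

```bash
python3 st.py
```

```text
t 25.6 P [0.5438 0.1033 0.2044] F tool [ 5.6  1.2 -7.9] torque tool [-0.28  1.66 -0.03] tilt deg -10.42 tip radius mm 16.89 tip angle -6.72 y 0.43 w 0.0135
```

>>> {"name": "send_rows", "arguments": {
  "rows": [-0.001,0,0,0,0.01,0,0,-0.001,0,0,0,0.01,0,0,-0.001,0,0,0,0.01,0,0,-0.001,0,0,0,0.01,0,0,-0.001,0,0,0,0.01,0,0,0,0,0,0,0,0,0,0,0,0,0,0,0,0,0,0,0,0,0,0,0,0,0,0,0,0,0,0,0,0,0,0,0,0,0]
}}

```text
time_s: 26.6
tcp_pos: [0.539, 0.1039, 0.2034]
tool_rot: [3.098, -0.21, 0.361]
ft_force: [4.7, -1.4, 9.3]
gripper_width: 0.0139
```

```bash
python3 st.py
```

```text
t 26.6 P [0.539  0.1039 0.2034] F tool [ 6.8  0.7 -8. ] torque tool [-0.31  1.71 -0.06] tilt deg -13.29 tip radius mm 16.92 tip angle -10.89 y 0.44 w 0.0139
```

>>> {"name": "send_rows", "arguments": {
  "rows": [-0.0009,0,0,0,0.01,0,0,-0.0009,0,0,0,0.01,0,0,-0.0009,0,0,0,0.01,0,0,-0.0009,0,0,0,0.01,0,0,-0.0009,0,0,0,0.01,0,0,0,0,0,0,0,0,0,0,0,0,0,0,0,0,0,0,0,0,0,0,0,0,0,0,0,0,0,0,0,0,0,0,0,0,0]
}}

```text
time_s: 27.6
tcp_pos: [0.5346, 0.1046, 0.2023]
tool_rot: [3.085, -0.209, 0.438]
ft_force: [3.8, -0.7, 9.2]
gripper_width: 0.0138
```

```bash
python3 st.py
```

```text
t 27.6 P [0.5346 0.1046 0.2023] F tool [ 6.3  0.2 -7.7] torque tool [-0.31  1.74 -0.02] tilt deg -16.14 tip radius mm 16.9 tip angle -13.99 y 0.44 w 0.0138
```

>>> {"name": "send_rows", "arguments": {
  "rows": [-0.0009,0,0,0,0.01,0,0,-0.0009,0,0,0,0.01,0,0,-0.0009,0,0,0,0.01,0,0,-0.0009,0,0,0,0.01,0,0,-0.0009,0,0,0,0.01,0,0,0,0,0,0,0,0,0,0,0,0,0,0,0,0,0,0,0,0,0,0,0,0,0,0,0,0,0,0,0,0,0,0,0,0,0]
}}

```text
time_s: 28.6
tcp_pos: [0.5301, 0.1051, 0.2009]
tool_rot: [3.07, -0.208, 0.513]
ft_force: [2.8, -0.7, 7.3]
gripper_width: 0.0136
```

```bash
python3 st.py
```

```text
t 28.6 P [0.5301 0.1051 0.2009] F tool [ 5.1  0.3 -5.9] torque tool [-0.22  1.47 -0.04] tilt deg -18.98 tip radius mm 16.87 tip angle -17.82 y 0.39 w 0.0136
```

>>> {"name": "send_rows", "arguments": {
  "rows": [-0.0009,0,0,0,0.01,0,0,-0.0009,0,0,0,0.01,0,0,-0.0009,0,0.0001,0,0.01,0,0,0,0,0.0002,0,0,0,0,0,0,0,0,0,0,0,0,0,0,0,0,0,0,0,0,0,0,0,0,0,0,0,0,0,0,0,0,0,0,0,0,0,0,0,0,0,0,0,0,0,0]
}}

```text
time_s: 29.6
tcp_pos: [0.5278, 0.1056, 0.1999]
tool_rot: [3.06, -0.207, 0.559]
ft_force: [1.3, -1.9, 13.4]
gripper_width: 0.0142
```

```bash
python3 st.py
```

```text
t 29.6 P [0.5278 0.1056 0.1999] F tool [  6.2   1.7 -12. ] torque tool [-0.34  1.52 -0.02] tilt deg -20.72 tip radius mm 16.72 tip angle -18.6 y 0.51 w 0.0142
```

>>> {"name": "send_rows", "arguments": {
  "rows": [-0.0009,0,-0.0002,0,0.01,0,0,-0.0009,0,0,0,0.01,0,0,-0.0009,0,0,0,0.01,0,0,-0.0009,0,0,0,0.01,0,0,0,0,0,0,0,0,0,0,0,0,0,0,0,0,0,0,0,0,0,0,0,0,0,0,0,0,0,0,0,0,0,0,0,0,0,0,0,0,0,0,0,0]
}}

```text
time_s: 30.6
tcp_pos: [0.5241, 0.106, 0.1985]
tool_rot: [3.045, -0.206, 0.619]
ft_force: [2.5, 1.3, 8.0]
gripper_width: 0.014
```

```bash
python3 st.py
```

```text
t 30.6 P [0.5241 0.106  0.1985] F tool [ 5.3 -1.6 -6.5] torque tool [ 0.03  1.13 -0.02] tilt deg -22.98 tip radius mm 16.79 tip angle -22.41 y 0.38 w 0.014
```

>>> {"name": "send_rows", "arguments": {
  "rows": [-0.0009,0,0,0,0.01,0,0,-0.0009,0,0,0,0.01,0,0,-0.0009,0,0,0,0.01,0,0,-0.0009,0,0,0,0.01,0,0,0,0,0.0001,0,0,0,0,0,0,0,0,0,0,0,0,0,0,0,0,0,0,0,0,0,0,0,0,0,0,0,0,0,0,0,0,0,0,0,0,0,0,0]
}}

```text
time_s: 31.6
tcp_pos: [0.5206, 0.1063, 0.1968]
tool_rot: [3.03, -0.205, 0.679]
ft_force: [1.7, 0.2, 6.9]
gripper_width: 0.0138
```

```bash
python3 st.py
```

```text
t 31.6 P [0.5206 0.1063 0.1968] F tool [ 4.5 -0.4 -5.5] torque tool [0.05 0.81 0.  ] tilt deg -25.25 tip radius mm 16.64 tip angle -25.61 y 0.28 w 0.0138
```

>>> {"name": "send_rows", "arguments": {
  "rows": [-0.0009,0,0,0,0.01,0,0,-0.0009,0,0,0,0.01,0,0,-0.0009,0,0,0,0.01,0,0,0,0,0.0002,0,0,0,0,0,0,0.0002,0,0,0,0,0,0,0,0,0,0,0,0,0,0,0,0,0,0,0,0,0,0,0,0,0,0,0,0,0,0,0,0,0,0,0,0,0,0,0]
}}

```text
time_s: 32.6
tcp_pos: [0.5184, 0.1066, 0.1952]
tool_rot: [3.017, -0.204, 0.723]
ft_force: [1.8, -0.1, 7.5]
gripper_width: 0.0134
```

```bash
python3 st.py; python3 look.py q
```

```text
t 32.6 P [0.5184 0.1066 0.1952] F tool [ 5.  -0.1 -5.9] torque tool [ 0.02  0.78 -0.02] tilt deg -26.97 tip radius mm 16.28 tip angle -27.35 y 0.26 w 0.0134
[0.51836428 0.10663433 0.19523688] 0.013428294395582468 [ 1.8 -0.1  7.5] [-0.09 -0.77  0.02] 32.6
[[ 8.831e-01 -1.350e-01  4.493e-01]
 [-1.199e-01 -9.909e-01 -6.190e-02]
 [ 4.535e-01  8.000e-04 -8.912e-01]]
tip [0.55152231 0.10206815 0.12946352] rel mouth in tool axes [-0.02165566 -0.00025753  0.00136291]
px scene crop [279. 342.] wrist crop [299. 340.]
px scene crop [276. 351.] wrist crop [434. 344.]
```

View pics/q_w.png

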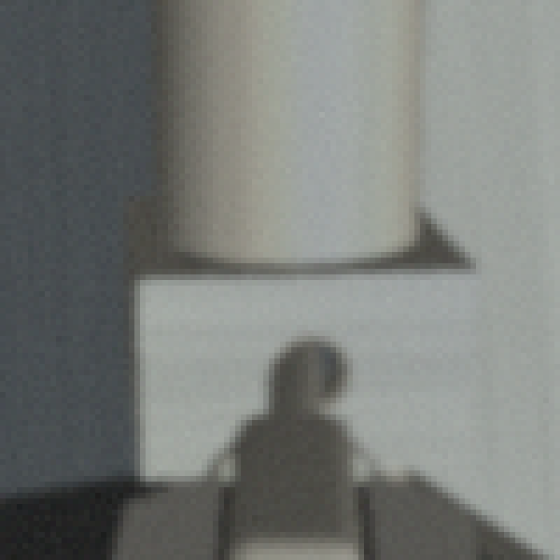

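>>> {"name": "send_rows", "arguments": {
  "rows": [-0.0009,0,0,0,0.01,0,0,-0.0009,0,0,0,0.01,0,0,-0.0009,0,0,0,0.01,0,0,0,0,0.0002,0,0,0,0,0,0,0.0002,0,0,0,0,0,0,0,0,0,0,0,0,0,0,0,0,0,0,0,0,0,0,0,0,0,0,0,0,0,0,0,0,0,0,0,0,0,0,0]
}}

```text
time_s: 33.7
tcp_pos: [0.5156, 0.1069, 0.193]
tool_rot: [3.005, -0.203, 0.767]
ft_force: [2.5, -1.5, 2.4]
gripper_width: 0.0136
```

```bash
python3 st.py
```

```text
t 33.7 P [0.5156 0.1069 0.193 ] F tool [ 3.5  1.2 -0.8] torque tool [-0.2   0.5  -0.03] tilt deg -28.64 tip radius mm 15.66 tip angle -32.07 y 0.14 w 0.0136
```

>>> {"name": "send_rows", "arguments": {
  "rows": [0,0,0.0003,0,0,0,0,0,0,0.0003,0,0,0,0,0,0,0.0003,0,0,0,0,0,0,0,0,0,0,0,0,0,0,0,0,0,0,0,0,0,0,0,0,0,0,0,0,0,0,0,0,0,0,0,0,0,0,0,0,0,0,0,0,0,0,0,0,0,0,0,0,0]
}}

```text
time_s: 34.7
tcp_pos: [0.516, 0.107, 0.1923]
tool_rot: [3.005, -0.203, 0.767]
ft_force: [2.9, 0.7, 0.9]
gripper_width: 0.0137
```

```bash
python3 st.py
```

```text
t 34.7 P [0.516  0.107  0.1923] F tool [ 2.9 -1.1  0.5] torque tool [-0.14  0.44 -0.03] tilt deg -28.65 tip radius mm 14.8 tip angle -32.33 y 0.33 w 0.0137
```

>>> {"name": "send_rows", "arguments": {
  "rows": [0,0,0.0004,0,0,0,0,0,0,0.0004,0,0,0,0,0,0,0.0004,0,0,0,0,0,0,0.0004,0,0,0,0,0,0,0.0004,0,0,0,0,0,0,0,0,0,0,0,0,0,0,0,0,0,0,0,0,0,0,0,0,0,0,0,0,0,0,0,0,0,0,0,0,0,0,0]
}}

```text
time_s: 35.7
tcp_pos: [0.517, 0.1068, 0.1905]
tool_rot: [3.005, -0.203, 0.767]
ft_force: [2.6, -0.3, 0.9]
gripper_width: 0.0137
```

```bash
python3 st.py
```

```text
t 35.7 P [0.517  0.1068 0.1905] F tool [ 2.7 -0.1  0.5] torque tool [-0.06  0.48 -0.05] tilt deg -28.65 tip radius mm 12.8 tip angle -32.88 y 0.31 w 0.0137
```

>>> {"name": "send_rows", "arguments": {
  "rows": [0,0,0.0008,0,0,0,0,0,0,0.0008,0,0,0,0,0,0,0.0008,0,0,0,0,0,0,0.0008,0,0,0,0,0,0,0.0008,0,0,0,0,0,0,0.0008,0,0,0,0,0,0,0.0008,0,0,0,0,0,0,0,0,0,0,0,0,0,0,0,0,0,0,0,0,0,0,0,0,0]
}}

```text
time_s: 36.7
tcp_pos: [0.5196, 0.1064, 0.1856]
tool_rot: [3.005, -0.203, 0.767]
ft_force: [3.6, -0.5, 0.0]
gripper_width: 0.0138
```

```bash
python3 st.py; python3 look.py r
```

```text
t 36.7 P [0.5196 0.1064 0.1856] F tool [ 3.2 -0.   1.7] torque tool [-0.04  0.5  -0.02] tilt deg -28.64 tip radius mm 7.22 tip angle -36.48 y 0.27 w 0.0138
[0.51962982 0.10641591 0.1855729 ] 0.013751073373987581 [ 3.6 -0.5  0. ] [-0.11 -0.49 -0.  ] 36.7
[[ 8.696e-01 -1.347e-01  4.750e-01]
 [-1.182e-01 -9.909e-01 -6.470e-02]
 [ 4.794e-01  1.000e-04 -8.776e-01]]
tip [0.55468264 0.10164409 0.12080432] rel mouth in tool axes [-0.02303861 -0.00026087  0.00985852]
px scene crop [276. 362.] wrist crop [299. 340.]
px scene crop [276. 351.] wrist crop [448. 361.]
```

View pics/r_w.png

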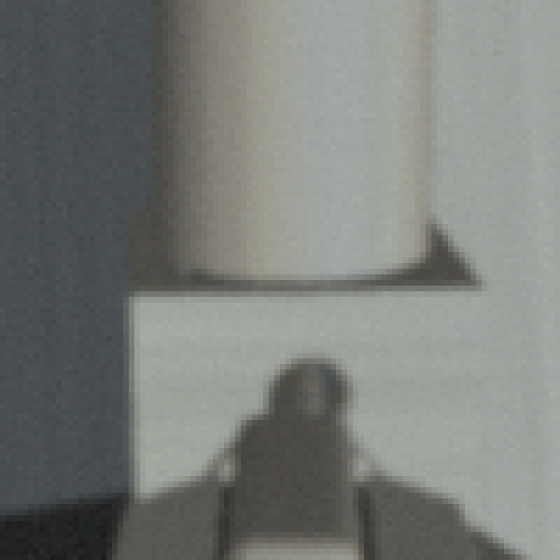

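>>> {"name": "send_rows", "arguments": {
  "rows": [0,0,0.001,0,0,0,0,0,0,0.0015,0,0,0,0,0,0,0.0015,0,0,0,0,0,0,0.0015,0,0,0,0,0,0,0.0015,0,0,0,0,0,0,0.0015,0,0,0,0,0,0,0.0015,0,0,0,0,0,0,0,0,0,0,0,0,0,0,0,0,0,0,0,0,0,0,0,0,0]
}}

```text
time_s: 37.8
tcp_pos: [0.5244, 0.1058, 0.1768]
tool_rot: [3.005, -0.203, 0.767]
ft_force: [4.9, -0.9, -0.2]
gripper_width: 0.0137
```

```bash
python3 st.py
```

```text
t 37.8 P [0.5244 0.1058 0.1768] F tool [4.3 0.3 2.6] torque tool [-0.17  0.51 -0.02] tilt deg -28.64 tip radius mm 3.0 tip angle 170.69 y 0.26 w 0.0137
```

>>> {"name": "send_rows", "arguments": {
  "rows": [0,0,0.001,0,0,0,0,0.0003,0,0.0015,0,0,0,0,0,0,0.0015,0,0,0,0,0,0,0.0015,0,0,0,0,0,0,0.0015,0,0,0,0,0,0,0.0015,0,0,0,0,0,0,0.0015,0,0,0,0,0,0,0,0,0,0,0,0,0,0,0,0,0,0,0,0,0,0,0,0,0]
}}

```text
time_s: 38.8
tcp_pos: [0.5293, 0.105, 0.1681]
tool_rot: [3.005, -0.203, 0.767]
ft_force: [1.1, 0.2, 0.0]
gripper_width: 0.0136
```

```bash
python3 st.py
```

```text
t 38.8 P [0.5293 0.105  0.1681] F tool [ 0.9 -0.4  0.5] torque tool [-0.15 -0.27 -0.01] tilt deg -28.64 tip radius mm 12.87 tip angle 154.72 y 0.21 w 0.0136
```

>>> {"name": "send_rows", "arguments": {
  "rows": [0,0,0.001,0,0,0,0,0,0,0.0015,0,0,0,0,0,0,0.0015,0,0,0,0,0,0,0.0015,0,0,0,0,0,0,0.0015,0,0,0,0,0,0,0.0015,0,0,0,0,0,0,0.0015,0,0,0,0,0,0,0.0015,0,0,0,0,0,0,0.0015,0,0,0,0,0,0,0,0,0,0,0]
}}

```text
time_s: 39.8
tcp_pos: [0.5356, 0.1041, 0.1566]
tool_rot: [3.005, -0.203, 0.767]
ft_force: [0.7, 0.5, -1.6]
gripper_width: 0.0137
```

```bash
python3 st.py; python3 look.py t
```

```text
t 39.8 P [0.5356 0.1041 0.1566] F tool [-0.2 -0.6  1.7] torque tool [ 0.15 -0.88 -0.08] tilt deg -28.64 tip radius mm 26.03 tip angle 153.08 y 0.13 w 0.0137
[0.53555052 0.10414019 0.15656124] 0.013741774300697094 [ 0.7  0.5 -1.6] [0.21 0.86 0.14] 39.8
[[ 8.697e-01 -1.348e-01  4.749e-01]
 [-1.180e-01 -9.909e-01 -6.510e-02]
 [ 4.793e-01  5.000e-04 -8.777e-01]]
tip [0.57059504 0.09933907 0.09179032] rel mouth in tool axes [-0.02283333 -0.00014495  0.04303029]
px scene crop [263. 439.] wrist crop [299. 340.]
px scene crop [276. 351.] wrist crop [468. 438.]
```

View pics/t_w.png

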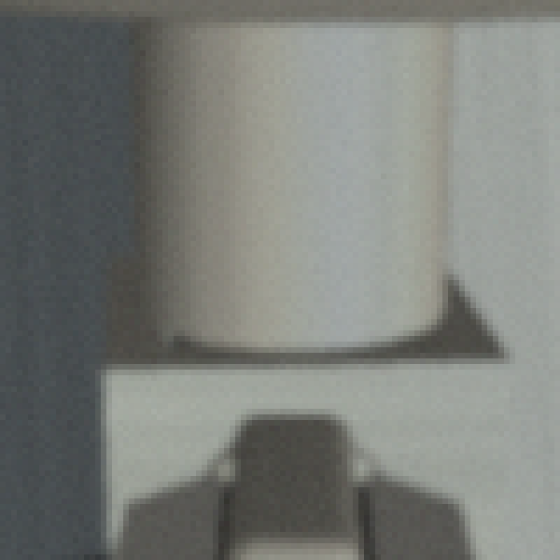

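>>> {"name": "send_rows", "arguments": {
  "rows": [0.0002,0,0,0,-0.005,0,0,0.0003,0,0,0,-0.005,0,0,0,0,0,0,0,0,0,0,0,0,0,0,0,0,0,0,0,0,0,0,0,0,0,0,0,0,0,0,0,0,0,0,0,0,0,0,0,0,0,0,0,0,0,0,0,0,0,0,0,0,0,0,0,0,0,0]
}}

```text
time_s: 40.9
tcp_pos: [0.536, 0.1043, 0.157]
tool_rot: [3.01, -0.203, 0.752]
ft_force: [-2.1, 1.0, -1.3]
gripper_width: 0.0138
```

```bash
python3 st.py
```

```text
t 40.9 P [0.536  0.1043 0.157 ] F tool [-2.6 -0.7  0.1] torque tool [ 0.01 -1.26 -0.07] tilt deg -28.07 tip radius mm 25.85 tip angle 153.48 y 0.35 w 0.0138
```

>>> {"name": "send_rows", "arguments": {
  "rows": [-0.0003,0,0,0,-0.005,0,0,0,0,0,0,-0.005,0,0,0,0,0,0,0,0,0,0,0,0,0,0,0,0,0,0,0,0,0,0,0,0,0,0,0,0,0,0,0,0,0,0,0,0,0,0,0,0,0,0,0,0,0,0,0,0,0,0,0,0,0,0,0,0,0,0]
}}

```text
time_s: 41.9
tcp_pos: [0.5358, 0.1043, 0.1569]
tool_rot: [3.014, -0.204, 0.738]
ft_force: [1.4, -0.9, -0.7]
gripper_width: 0.0136
```

```bash
python3 st.py
```

```text
t 41.9 P [0.5358 0.1043 0.1569] F tool [1.  0.7 1.3] torque tool [-0.21 -0.28 -0.02] tilt deg -27.5 tip radius mm 25.88 tip angle 155.49 y 0.33 w 0.0136
```

>>> {"name": "send_rows", "arguments": {
  "rows": [-0.0001,0,0.001,0,-0.005,0,0,0,0,0.001,0,0,0,0,0,0,0.001,0,0,0,0,0,0,0.001,0,0,0,0,0,0,0.001,0,0,0,0,0,0,0.0005,0,0,0,0,0,0,0.0005,0,0,0,0,0,0,0,0,0,0,0,0,0,0,0,0,0,0,0,0,0,0,0,0,0]
}}

```text
time_s: 42.9
tcp_pos: [0.5385, 0.1039, 0.1515]
tool_rot: [3.016, -0.204, 0.73]
ft_force: [3.1, -0.1, 0.5]
gripper_width: 0.0135
```

```bash
python3 st.py
```

```text
t 42.9 P [0.5385 0.1039 0.1515] F tool [ 3.  -0.3  1. ] torque tool [-0.13  0.38 -0.08] tilt deg -27.22 tip radius mm 31.88 tip angle 155.79 y 0.36 w 0.0135
```

Nearly seated; creeping the last millimetres.

>>> {"name": "send_rows", "arguments": {
  "rows": [0,0,0.0005,0,0,0,0,0,0,0.0005,0,0,0,0,0,0,0.0003,0,0,0,0,0,0,0.0003,0,0,0,0,0,0,0.0003,0,0,0,0,0,0,0,0,0,0,0,0,0,0,0,0,0,0,0,0,0,0,0,0,0,0,0,0,0,0,0,0,0,0,0,0,0,0,0]
}}

```text
time_s: 43.9
tcp_pos: [0.5388, 0.1041, 0.1499]
tool_rot: [3.017, -0.204, 0.728]
ft_force: [-33.5, -1.0, 52.4]
gripper_width: 0.0137
```

```bash
python3 st.py; python3 look.py u
```

```text
t 43.9 P [0.5388 0.1041 0.1499] F tool [ -5.5   5.5 -61.7] torque tool [-1.45 -2.18 -0.07] tilt deg -27.14 tip radius mm 33.48 tip angle 156.62 y 0.58 w 0.0137
[0.5387814  0.10411001 0.14993888] 0.013732242402350756 [-33.5  -1.   52.4] [-1.01  2.34 -0.6 ] 43.9
[[ 8.818e-01 -1.346e-01  4.520e-01]
 [-1.199e-01 -9.909e-01 -6.130e-02]
 [ 4.562e-01 -1.000e-04 -8.899e-01]]
tip [0.57214247 0.09958743 0.08426525] rel mouth in tool axes [-0.02379854 -0.00056516  0.05099343]
px scene crop [261. 455.] wrist crop [299. 340.]
px scene crop [276. 351.] wrist crop [481. 463.]
```

View pics/u_w.png

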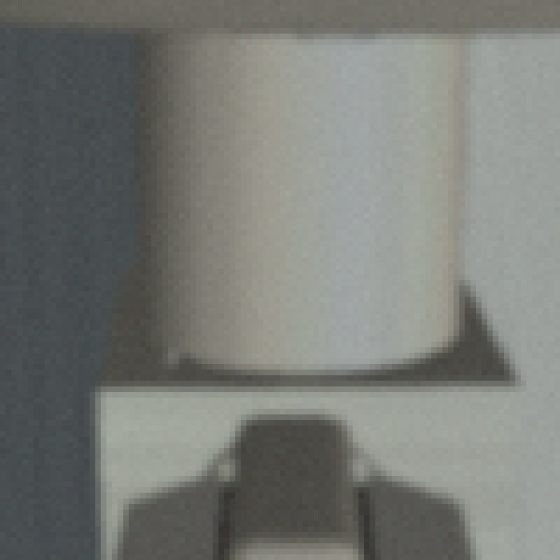

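View pics/u_s.png

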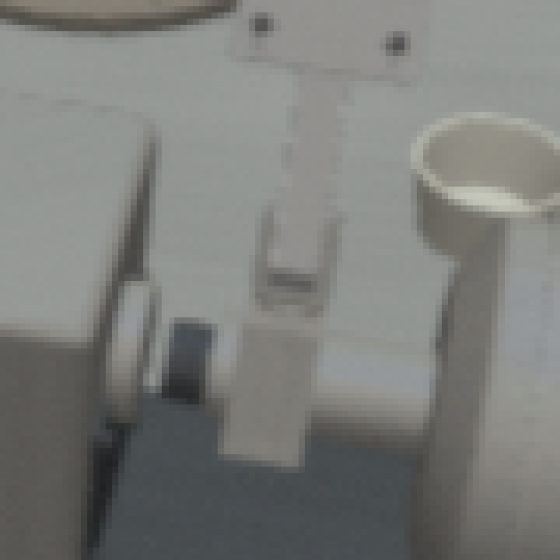

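>>> {"name": "send_rows", "arguments": {
  "rows": [0,0,-0.0003,0,0,0,0,0,0,-0.0003,0,0,0,0,0,0,-0.0002,0,0,0,0,0,0,0,0,0,0,0,0,0,0,0,0,0,0,0,0,0,0,0,0,0,0,0,0,0,0,0,0,0,0,0,0,0,0,0,0,0,0,0,0,0,0,0,0,0,0,0,0,0]
}}

```text
time_s: 45.0
tcp_pos: [0.5387, 0.104, 0.1504]
tool_rot: [3.016, -0.204, 0.73]
ft_force: [-3.4, 1.6, 5.7]
gripper_width: 0.0135
```

```bash
python3 st.py
```

```text
t 45.0 P [0.5387 0.104  0.1504] F tool [-0.5 -1.1 -6.7] torque tool [ 0.2  -0.71 -0.03] tilt deg -27.2 tip radius mm 33.04 tip angle 156.27 y 0.46 w 0.0135
```

>>> {"name": "send_rows", "arguments": {
  "rows": [0,0,0,0,0,0,0.018,0,0,0,0,0,0,0.024,0,0,0,0,0,0,0.034,0,0,0,0,0,0,0.034,0,0,0,0,0,0,0.034,0,0,0,0,0,0,0.034,0,0,0,0,0,0,0.034,0,0,0,0,0,0,0.034,0,0,0,0,0,0,0.034,0,0,0,0,0,0,0.034]
}}

```text
time_s: 46.0
tcp_pos: [0.5389, 0.1039, 0.1505]
tool_rot: [3.016, -0.204, 0.73]
ft_force: [-0.3, 0.6, 0.8]
gripper_width: 0.0339
```

```bash
python3 st.py; python3 look.py v
```

```text
t 46.0 P [0.5389 0.1039 0.1505] F tool [ 0.  -0.5 -0.9] torque tool [-0.04 -0.48 -0.07] tilt deg -27.21 tip radius mm 33.01 tip angle 155.83 y 0.34 w 0.0339
[0.53889832 0.10386002 0.15051869] 0.03385988455652324 [-0.3  0.6  0.8] [-0.    0.48  0.05] 46.0
[[ 0.8812 -0.1346  0.4531]
 [-0.1197 -0.9909 -0.0616]
 [ 0.4573  0.     -0.8893]]
tip [0.57233927 0.09931323 0.08488737] rel mouth in tool axes [-0.02337175 -0.00033048  0.05051622]
px scene crop [261. 454.] wrist crop [299. 340.]
px scene crop [276. 351.] wrist crop [477. 460.]
```

View pics/v_w.png

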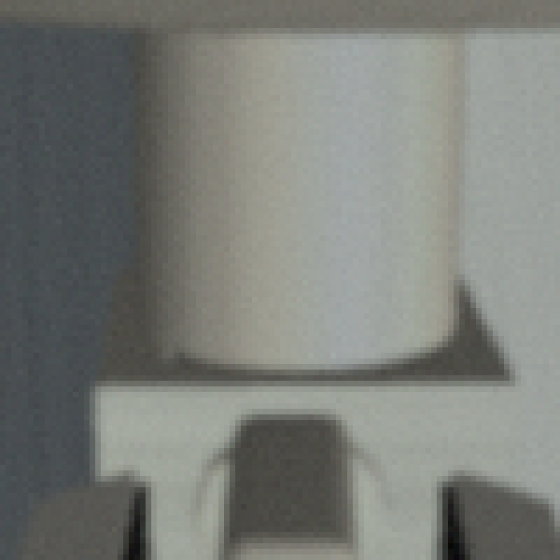

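>>> {"name": "send_rows", "arguments": {
  "rows": [0,0,-0.006,0,0,0,0.034,0,0,-0.01,0,0,0,0.034,0,0,-0.012,0,0,0,0.034,0,0,-0.012,0,0,0,0.034,0,0,-0.015,0,0,0,0.034,0,0,-0.015,0,0,0,0.034,0,0,-0.015,0,0,0,0.034,0,0,-0.015,0,0,0,0.034,0,0,-0.01,0,0,0,0.034,0,0,0,0,0,0,0.034]
}}

```text
time_s: 47.1
tcp_pos: [0.4891, 0.1111, 0.2492]
tool_rot: [3.018, -0.204, 0.731]
ft_force: [0.7, -0.2, -0.3]
gripper_width: 0.034
```

```bash
python3 st.py; python3 look.py w
python3 - <<'E'
from h import *
ft=snap("top","w_top");im=cv2.imread("pics/w_top.png");cv2.imwrite("pics/w_top_c.png",cv2.resize(im[140:230,150:260],None,fx=6,fy=6,interpolation=3))
im=cv2.imread("pics/w_wrist.png");cv2.imwrite("pics/w_w2.png",cv2.resize(im[130:300,160:360],None,fx=3.5,fy=3.5,interpolation=3))
E
```

```text
t 47.1 P [0.4891 0.1111 0.2492] F tool [0.5 0.1 0.5] torque tool [-0.05 -0.52 -0.04] tilt deg -27.24 tip radius mm 77.77 tip angle -28.2 y 0.95 w 0.034
[0.48912441 0.11107564 0.24916146] 0.03401601444096511 [ 0.7 -0.2 -0.3] [0.01 0.52 0.02] 47.1
[[ 0.8809 -0.1342  0.4538]
 [-0.1204 -0.9909 -0.0594]
 [ 0.4577 -0.0023 -0.8891]]
tip [0.52261429 0.10668985 0.18354414] rel mouth in tool axes [-0.02293387 -0.00106061 -0.060214  ]
px scene crop [305. 195.] wrist crop [299. 339.]
px scene crop [276. 351.] wrist crop [415. 249.]
```

View pics/w_w2.png

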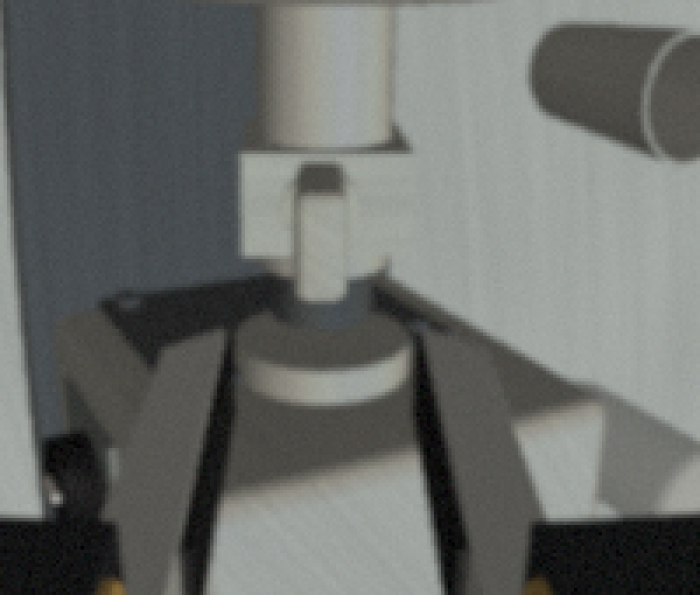

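View pics/w_s.png

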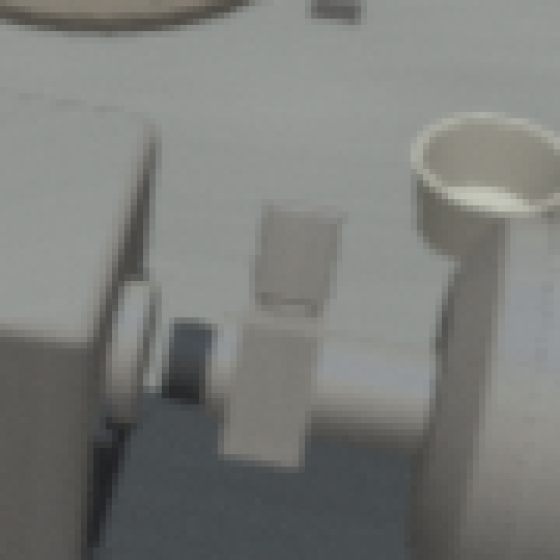

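View pics/w_scene.png

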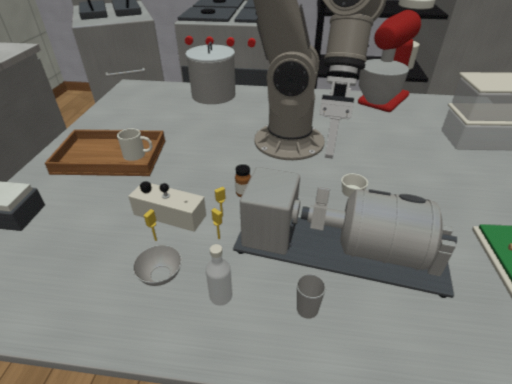

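Run:
```python
from fit import *
fw,fs=pickle.load(open("w.pkl","rb"))
def draw(f,fish,b,sc,out,thc,thp,off,lift):
    im=cv2.resize(f["img"][b[0]:b[1],b[2]:b[3],::-1],None,fx=sc,fy=sc,interpolation=3)
    p=[.5589,.1008,-.135,np.radians(thc)];q=[.5589,.1008,-.135,np.radians(thp)]
    def px(P): return tuple(int(x) for x in ((proj(f,P,fish)-[b[2],b[0]]+.5)*sc))
    for a,c in [('fl','fr'),('fr','nr'),('nr','nl'),('nl','fl'),('fl','flb'),('fr','frb'),('flb','frb')]:
        D=dict(C,flb=(.026,.016,-.028),frb=(.026,-.016,-.028));cv2.line(im,px(pt(p,D[a])),px(pt(p,D[c])),(0,0,255),1)
    z0=.028+lift
    for z in (z0+.004,z0+.044):
        Q=[px(pt(q,(off+sx*.007,sy*.015,z))) for sx,sy in((1,1),(1,-1),(-1,-1),(-1,1))]
        cv2.polylines(im,[np.array(Q)],True,(0,255,0),1)
    Q=[px(pt(q,(off+.012*np.cos(t),.012*np.sin(t),z0))) for t in np.linspace(0,6.28,24)]
    cv2.polylines(im,[np.array(Q)],True,(255,0,0),1)
    cv2.imwrite(out,im)
draw(fs,False,(175,245,285,365),8,"pics/x_s.png",-27,-27,-.0005,0)
draw(fw,True,(150,230,210,300),7,"pics/x_w.png",-27,-27,-.0005,0)
cv2.imwrite("pics/x_raw.png",cv2.resize(fs["img"][175:245,285:365,::-1],None,fx=8,fy=8,interpolation=3))
```

```text
(no output)
```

View pics/x_s.png

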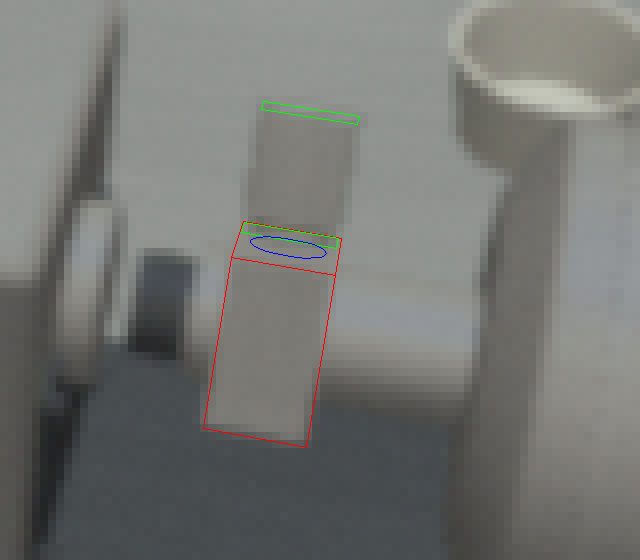

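View pics/x_w.png

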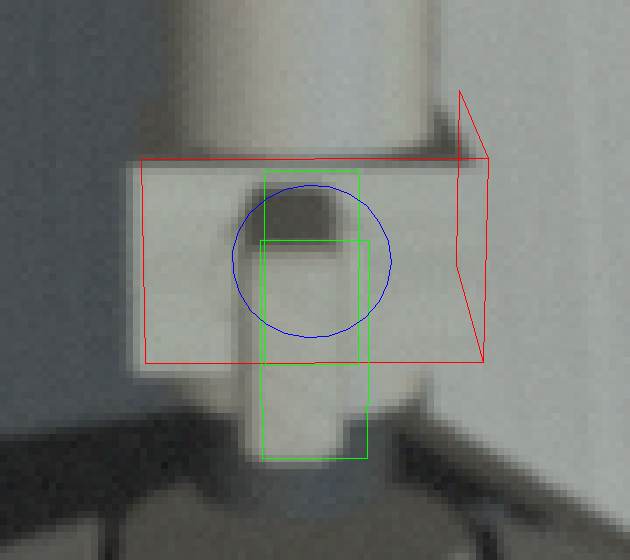

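View pics/x_raw.png

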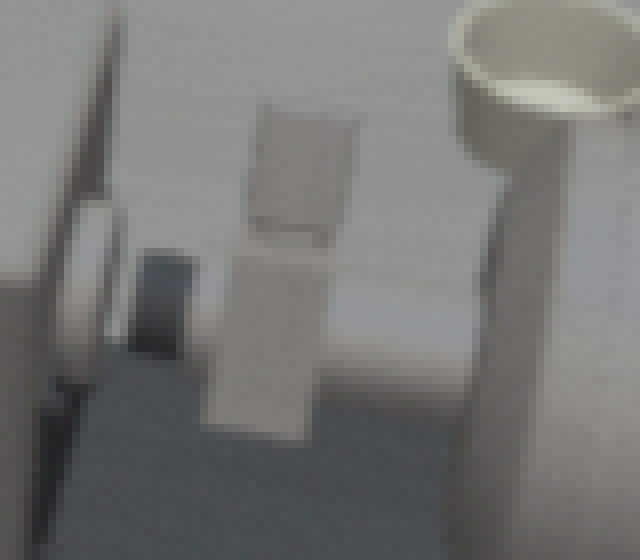

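Run:
```python
from plant import env
print(env.finish_job()); print(env.state()["time_s"])
```

```text
the job is handed in; nothing more can be done
None
the job is handed in; nothing more can be done
```

The drive pin is through the collar and shaft with its flange on the collar, and the job is handed in. No verdict came back.

- **Pin:** I took the silver flat-headed pin from the block and started its nose in the collar hole at about 24° away from the robot.
- **Search:** I turned the collar towards the robot with readings of 5–12 N on the pin. The hidden hole showed up at about 28° on the robot's side. The axial force fell to zero there and the pin slid in freely.
- **Seating:** On seating, the reading rose quickly to about 62 N at about 61 mm depth. That is gentler-than-limit (150 N) but firmer than I meant. I backed off to about 7 N before opening the gripper.

**Last checks:**
- The scene picture overlay fits a seated pin at about −27°, in line with the collar, and the force was about zero after release.
- The gripper was 100 mm clear at about 47 s.
- The look-alikes, the bowl and the other things looked unmoved.
- One check disagreed: the wrist picture shows the pin about 2 mm off centre in the hole, towards the robot. That is slightly more than the play allows, so part of it is probably camera calibration. It is inside the 4 mm limit.

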